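Fit the knob to the camera slide and hold the model at the click stop

TASK

The slide stage that carries the little wooden model past the close-up camera has lost its knob: pick up the black knob standing on the table and push it fully down onto the square stud of the carriage. Then slide the carriage along its rail until you feel its ball drop into the one notch, without running it on against the end of the rail, and finish holding the knob there with the ball in the notch, still gripping it for the picture. Leave the other things on the table where they are.

Things in the scene. Friction and masses are not known exactly. Their poses are not given: they have to be found in the camera images.
- knob: Loose black knob, 0.12 kg, upright, bore down. Origin: centre of its underside; z up. Square collar 36 x 36 mm, 28 mm tall, with a square blind bore 16 x 16 mm, 24 mm deep, open below (mouth bevelled 2 mm), sides along the knob's x and y. Above it, 28 to 64 mm up, a bar grip 46 mm long (knob's x), 16 mm thick (knob's y). Fits the stud at any quarter turn.
- stud (a point): Foot of the square steel stud, on the carriage's top face, 44 mm above the table; z up, moves with the carriage along its +y. Stud 14 x 14 mm, sides along this point's x and y, 22 mm tall (top 4 mm stepped narrower). A knob fully down has its underside on the carriage and its origin here, 1 mm play each side.
- rail: Fixed slide stage: grey base 130 x 370 mm, end blocks 34 mm tall, two rods along its y. Origin: centre of the underside. Carriage: plate 130 (x) by 90 mm (y), stud 30 mm off its centre towards -x, model (20 mm tall) and pin towards +x. A small camera on a stalk, 123 mm tall, stands 90 to 135 mm from the centre line towards +x, 60 mm along +y.
- slide (a joint): Carriage position along the rail (m), growing along the rail's +y: starts at 0 to 0.03, end stop at 0.16 (beyond 0.155 counts as run against the end). It rubs with about 3 N and stays where left. One notch, at a place that differs each time, between 0.085 and 0.135; pushing out of it takes about 15 N in all.
- plunger (a joint): Drop of the carriage's spring-loaded ball (16 mm, under the plate), in m: about 0 riding on the flat bar, about 0.004 fully in the notch (a 14 mm gap in the bar: the ball begins to drop 7 mm before its centre and is half down about 2 mm from it).
- pin_top (a point): Top of the steel pin (head 11 mm across) that moves with the ball; it stands 13 mm above the carriage's top face while the ball rides on the flat bar, and 9 mm with the ball in the notch. It is 60 mm on the +x side of the stud and 30 mm along +y.
- glasses_case: Grey glasses case, 160 x 62 x 40 mm, loose; leave alone. Origin: centre of the underside.
- phone: Black phone lying flat, 75 x 150 x 9 mm, loose; leave alone. Origin: centre of the underside.
- paste_jar: Jar, 56 mm across, 75 mm tall, loose; leave alone. Origin: centre of the underside.
- arch_block: Wooden arch block, 20 x 60 x 44 mm, loose; leave alone. Origin: centre of the underside.
- plank_block: Wooden block lying flat, 30 x 60 x 15 mm, loose; leave alone. Origin: centre of the underside.

How it is judged:
On the way, in this order (a step that is already met when the one before it is completed fails the run):
1. the knob is fully down on the stud of the carriage (z of knob in the frame of stud below 0.005 m and horizontal distance between knob and stud below 0.004 m and angle between knob's own z axis and vertical below 0.12 rad), for 0.2 s.
2. the carriage's ball is in the notch, with the knob on the stud and in the fingers (all of step 1 and value of joint plunger above 0.0018 m and value of joint slide between 0.08 and 0.14 m and contact force between the fingers and knob above 3 N), for 0.2 s.
At the end, for the whole second after the job is handed in: The ball is in the notch (dropped at least 1.8 mm, so within about 2 mm of the notch) and the carriage still; the knob is on the stud (underside within 5 mm of the carriage, 4 mm of the stud axis, tilt under 0.12 rad); the fingers still grip the knob (over 3 N) (all of step 2 and velocity of joint slide between -0.01 and 0.01 m/s); the arm keeps its last pose, push and grip.
It fails at once if the carriage is run against the end of the rail (value of joint slide above 0.155 m).
It fails at once if one of the other things on the table is moved by more than 3 cm (distance of any of glasses_case, phone, paste_jar, arch_block, plank_block from where it was at the start of the episode above 0.03 m).
It also fails if it takes over 51 s, if anything falls off the work surface, if the arm or the gripper's body presses on something with over 40 N, if the wrist force passes 120 N, or if a joint passes its speed limit or range.

ROBOT

A 6-joint arm with a two-finger parallel gripper is mounted at the origin on the work surface. World frame = base frame: x ahead of the robot, y to its left, z up, the work surface at z = 0. Lengths are in m, angles in rad, forces in N, time in s.
With the tool pointing down it reaches from about 0.4 to 0.825 m from the base axis. Payload 7 kg.
Tool frame: the origin (TCP) lies midway between the tips of the shut fingers; the grasp point (between the pads) lies 19 mm behind it; z points along the fingers, x is the direction in which the jaws open and shut, and the axes are right-handed (so a half turn about z gives the same grasp; the last joint's range is limited). The gripper opens to 88 mm and grips with 3 to 60 N. Pads are 19 mm wide; open, the fingers measure 130 mm over their backs; the gripper's body (78 mm by 193 mm) begins 47 mm behind the grasp point.
Start: joints at [-0.903, 0.359, 0.012, 0, -1.224, -0.288], TCP at [0.25, -0.627, 0.227] pointing down, gripper open.
Joint ranges: [-3.07, 3.07], [-1.43, 2.12], [-1.02, 1.25], [-3.03, 1.67], [-3.05, -0], [-3.03, 3.03]. Speed limits (rad/s): [2.39, 2.39, 3.01, 3.14, 3.14, 3.14].

INTERFACE

Orientations are given as [roll, pitch, yaw] about the fixed x, y, z axes, in that order (R = Rz(yaw) Ry(pitch) Rx(roll)).
In Python, from station import arm, grab_frame, camera_params gives the robot as it stands.
- The arm moves only by the shell command python3 -m handwheel 'ROWS' [FORCE]. ROWS is JSON, a list that holds one entry, the list of rows, each a list of 5 numbers: the finger opening in m, from 0 to 0.0876, then the shift along the tool's x, y, z in m, then the turn about the tool's z in degrees. A call has 1 to 20 rows; each row is the pose to reach, as a shift and turn from the pose measured when the call began, along the tool's axes at that moment; what a row does not reach only later rows make up. A row lasts 1/12 s, in which the tool goes at most 41.7 mm and 7.16 degrees, less where a joint would pass 70% of its speed; a pose out of reach is approached as far as the arm can. A call with a gripper value outside its range is refused whole. The fingers move at their own pace and stop on an object; FORCE is the grip in N (left out, the last holds). Time passes only in rows, so rows that repeat a pose let the fingers close. It gives the time, the measured TCP pose, the force and the opening at its end, in the units of the state.
- arm.get_state(): the state, without advancing time (a new reading comes with each control period).
- grab_frame(name): name is "scene" or "side" or "wrist"; returns the picture (480x640x3 uint8, blue, green, red); there is no depth.
- camera_params(name): a dict with "intrinsics" (3x3 intrinsics, pixels), "R" (3x3) and "t" (3): a world point X has camera coordinates R X + t; the wrist camera has in their place "tool_from_camera" (4x4, takes a point from camera to tool coordinates, whose origin is the TCP and whose axes are the tool frame's). Camera axes: x right, y down, z forward; pixel columns grow to the right and rows downward; lengths in m; the calibration is good to about 2 mm. A picture is of the moment at which its call begins: read the wrist's pose just before it. camera_params takes no time and is no camera call.
- arm.job_done(): hands the job in, once; it reports no verdict.
The state is a dict: "t": time; "q": joint angles; "qd": joint speeds; "joint_efforts": joint torques, N m; "eef_pos": TCP position; "ee_rot": TCP orientation; "force": force on the tool from outside, world axes, zero at the start; "moment": the same for the moment, N m; "width": finger opening in m.
Only numpy, scipy, OpenCV 4.12 (cv2) and the standard library are available. Lean on these libraries where they do the work, as an engineer would, in place of code of your own. Each camera call takes 0.05 s, during which the arm holds its last target.

## Working session

There is one attempt and no reset: what is moved stays moved. The work goes in short steps, Python scripts to look and compute and a shell command to move; the robot and the scene stay as the last step left them, time stands still between calls to the robot, and variables do not carry over. Pictures are saved under pics/ and viewed, and the job is handed in when it is done.

```bash
ls; mkdir -p pics
python3 - <<'E'
from station import arm, grab_frame, camera_params
import cv2
s=arm.get_state();print(s)
for n in ["scene","side","wrist"]:
    print(n,camera_params(n)); cv2.imwrite(f"pics/a_{n}.png",grab_frame(n))
E
```

```text
pics
{'t': 0.0, 'q': array([-9.02949927e-01,  3.59370552e-01,  1.10549358e-02, -3.91055658e-04,
       -1.22409469e+00, -2.88133267e-01]), 'qd': array([-0.00015784,  0.0008272 , -0.003333  , -0.00037166, -0.00059172,
        0.00052216]), 'joint_efforts': array([ 1.01260839e-04, -5.82712483e+01,  2.93061340e+01,  6.99703708e+00,
        7.14753172e-03, -1.45459826e-04]), 'eef_pos': array([ 0.25001404, -0.62645481,  0.22562417]), 'ee_rot': array([-3.14148643e+00, -1.65192043e-03,  1.95037620e+00]), 'force': array([ 0.89437501, -0.73206022,  0.38419532]), 'moment': array([0.05330741, 0.03196768, 0.02411726]), 'width': 0.0876176415329198}
scene {'intrinsics': array([[569.46207177,   0.        , 312.93551964],
       [  0.        , 569.46207177, 241.35669331],
       [  0.        ,   0.        ,   1.        ]]), 'R': array([[-3.47019624e-01,  9.37857686e-01, -5.84863094e-04],
       [ 7.03701234e-01,  2.59966318e-01, -6.61227712e-01],
       [-6.19985447e-01, -2.29870561e-01, -7.50185025e-01]]), 't': array([ 0.17474573, -0.3523609 ,  1.66987404])}
side {'intrinsics': array([[506.28272573
[... 176 characters left out ...]
.00115118],
       [-0.28278462, -0.39565517, -0.87377906],
       [ 0.50615327,  0.71224999, -0.48632173]]), 't': array([-0.44142804,  0.19792591,  0.92022702])}
wrist {'intrinsics': array([[400.20316854,   0.        , 317.4716519 ],
       [  0.        , 400.20316854, 238.34645653],
       [  0.        ,   0.        ,   1.        ]]), 'tool_from_camera': array([[ 9.99999397e-01, -7.49360684e-04, -8.02749329e-04,
         1.21254218e-03],
       [ 9.62616146e-04,  9.49961175e-01,  3.12366514e-01,
        -8.35798521e-02],
       [ 5.28505511e-04, -3.12367098e-01,  9.49961324e-01,
        -1.58344772e-01],
       [ 0.00000000e+00,  0.00000000e+00,  0.00000000e+00,
         1.00000000e+00]])}
```

View pics/a_scene.png

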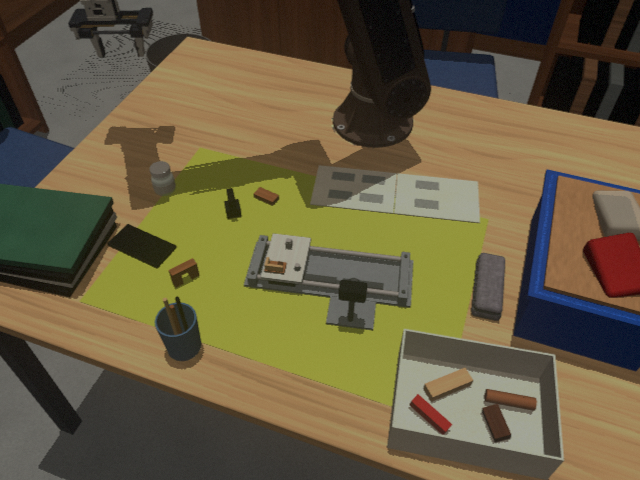

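View pics/a_side.png

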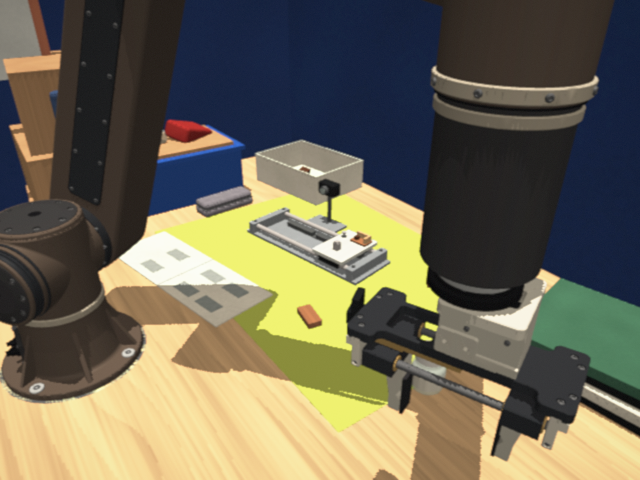

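View pics/a_wrist.png

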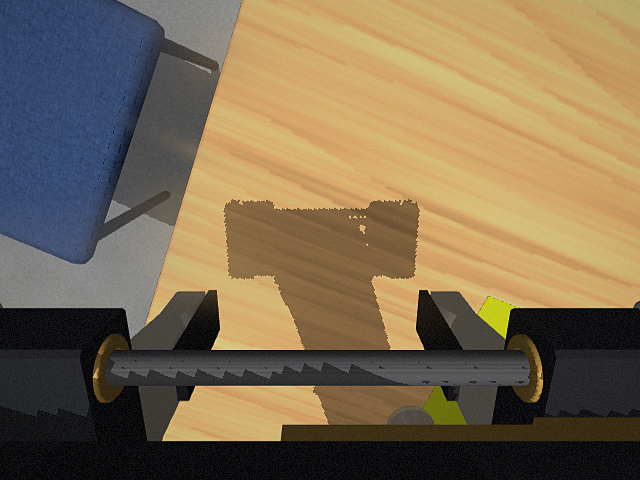

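Scene view: knob at about (232,205), carriage at (287,257) with its stud at (290,243), rail from (260,262) to (400,278), and stalk camera at (352,295). I'll zoom in to measure.

```bash
cat > h.py <<'E'
import numpy as np, cv2
from station import arm, grab_frame, camera_params
from scipy.spatial.transform import Rotation as Ro
def ray(name,u,v,st=None):
    p=camera_params(name);d=np.linalg.inv(p["intrinsics"])@[u,v,1.]
    if name=="wrist":
        T=p["tool_from_camera"];R=Ro.from_euler('xyz',st["ee_rot"]).as_matrix()
        return R@T[:3,3]+st["eef_pos"], R@T[:3,:3]@d
    return -p["R"].T@p["t"], p["R"].T@d
def pl(name,u,v,z,st=None):
    o,d=ray(name,u,v,st); return o+d*(z-o[2])/d[2]
def proj(name,X,st=None):
    p=camera_params(name)
    if name=="wrist":
        T=p["tool_from_camera"];R=Ro.from_euler('xyz',st["ee_rot"]).as_matrix()
        c=T[:3,:3].T@(R.T@(np.array(X)-st["eef_pos"])-T[:3,3])
    else: c=p["R"]@X+p["t"]
    q=p["intrinsics"]@c; return q[:2]/q[2]
E
python3 - <<'E'
from h import *
a=cv2.imread("pics/a_scene.png")
cv2.imwrite("pics/c1.png",cv2.resize(a[175:315,215:415],None,fx=4,fy=4,interpolation=cv2.INTER_CUBIC))
b=cv2.imread("pics/a_side.png")
cv2.imwrite("pics/c2.png",cv2.resize(b[170:290,240:400],None,fx=5,fy=5,interpolation=cv2.INTER_CUBIC))
print(pl("scene",232,205,.03),pl("scene",290,243,.066))
E
```

```text
[ 0.48312274 -0.2194447   0.03      ] [ 0.57788818 -0.02692206  0.066     ]
```

View pics/c1.png

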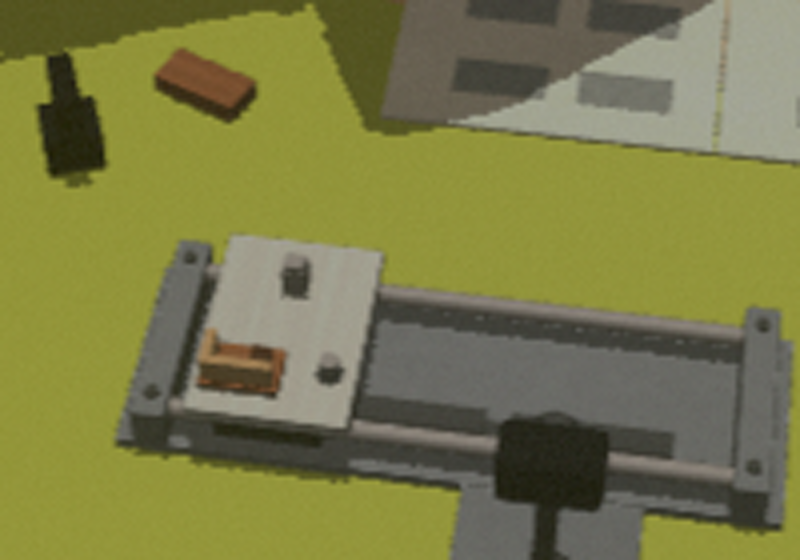

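View pics/c2.png

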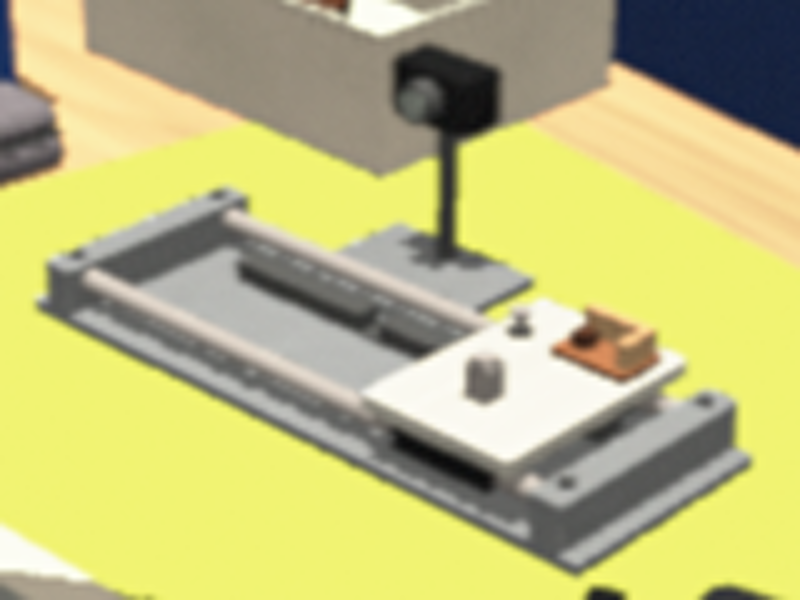

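c1 shows the stud top at (296,260), the plate corners and the pin at (330,365). c2 shows the notch gap in the dark bar at about (375,322), which is side pixel (315,234). Now I'll compute the rail geometry.

Run:
```python
from h import *
c1=lambda u,v:(215+u/4,175+v/4); c2=lambda u,v:(240+u/5,170+v/5)
P=[pl("scene",*c1(*p),.044) for p in [(232,235),(383,252),(350,430),(183,408)]]
for p in P: print(p.round(4))
Q=[pl("side",*c2(*p),.044) for p in [(362,392),(508,466),(685,360),(545,300)]]
print(np.round(Q,4))
print("edges",[np.linalg.norm(P[i]-P[(i+1)%4]).round(4) for i in range(4)],[np.linalg.norm(Q[i]-Q[(i+1)%4]).round(4) for i in range(4)])
d=P[1]-P[0]+P[2]-P[3];print("yaw of +y",np.degrees(np.arctan2(d[1],d[0])))
d=-(Q[1]-Q[0]+Q[2]-Q[3]);print("yaw of +y",np.degrees(np.arctan2(d[1],d[0])))
print("stud",pl("scene",*c1(296,260),.066),pl("side",*c2(486,362),.066))
print("pin",pl("scene",*c1(330,361),.057),pl("side",*c2(518,316),.057))
for z in (.01,.015,.02,.025,.03): print("notch",z,pl("side",*c2(373,325),z))
print("knob collar bottom",pl("scene",*c1(75,175),0))
```

```text
[ 0.5474 -0.0822  0.044 ]
[0.5295 0.0043 0.044 ]
[0.6557 0.0324 0.044 ]
[ 0.6731 -0.0577  0.044 ]
[[ 0.5295  0.0016  0.044 ]
 [ 0.5439 -0.0896  0.044 ]
 [ 0.671  -0.062   0.044 ]
 [ 0.6556  0.0245  0.044 ]]
edges [np.float64(0.0883), np.float64(0.1292), np.float64(0.0918), np.float64(0.128)] [np.float64(0.0923), np.float64(0.1301), np.float64(0.0878), np.float64(0.1282)]
yaw of +y 101.30479198142557
yaw of +y 99.52128163472821
stud [ 0.57037548 -0.03234113  0.066     ] [ 0.56888634 -0.04039664  0.066     ]
pin [0.62472203 0.00909509 0.057     ] [ 6.18925618e-01 -3.22115201e-04  5.70000000e-02]
notch 0.01 [0.60822419 0.10463689 0.01      ]
notch 0.015 [0.60282738 0.09695039 0.015     ]
notch 0.02 [0.59743057 0.08926389 0.02      ]
notch 0.025 [0.59203376 0.0815774  0.025     ]
notch 0.03 [0.58663695 0.0738909  0.03      ]
knob collar bottom [ 0.49903374 -0.21056601  0.        ]
```

```bash
python3 -m handwheel '[[[0.0876,0.04,0.048,0,0],[0.0876,0.08,0.096,0,0],[0.0876,0.12,0.144,0,0],[0.0876,0.16,0.192,0,0],[0.0876,0.2,0.24,0,0],[0.0876,0.24,0.288,0,0],[0.0876,0.27,0.325,0,0],[0.0876,0.3,0.36,0,0],[0.0876,0.32,0.385,0,0],[0.0876,0.33,0.4,0,0],[0.0876,0.33,0.4,0,0],[0.0876,0.33,0.4,0,0],[0.0876,0.33,0.4,0,0],[0.0876,0.33,0.4,0,0]]]'
python3 - <<'E'
from h import *
s=arm.get_state();print(s)
cv2.imwrite("pics/w1.png",grab_frame("wrist"))
E
```

```text
t: 1.32
eef_pos: [0.501, -0.1686, 0.226]
ee_rot: [3.141, -0.001, 1.954]
force: [-0.5, 0.6, 0.1]
width: 0.0879
{'t': 1.3167, 'q': array([ 0.04556028,  0.11830347, -0.30835324, -0.00159226, -1.14437435,
       -1.2321924 ]), 'qd': array([-0.05543749, -0.00828107, -0.01795954,  0.00391657, -0.0091411 ,
        0.06123705]), 'joint_efforts': array([ 1.58917375e+00, -3.79364777e+01,  2.85970151e+01,  6.67806253e+00,
       -1.82517583e-02, -6.63984530e-01]), 'eef_pos': array([ 0.50102989, -0.16860752,  0.22602501]), 'ee_rot': array([ 3.14133302e+00, -1.44534689e-03,  1.95430197e+00]), 'force': array([-0.50944   ,  0.58634916,  0.11905708]), 'moment': array([-0.05982673,  0.00662057,  0.03842573]), 'width': 0.087886748882753}
```

View pics/w1.png

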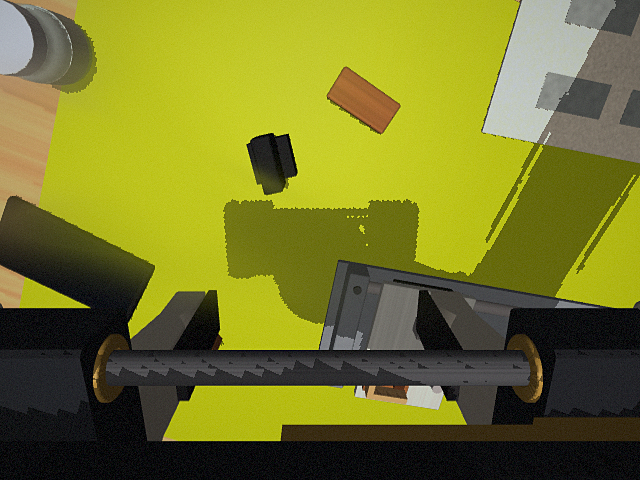

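The knob shows at about (270,162), with the bar grip on the left at (248–285, 133–193). The rail is at the lower right, partly hidden by the gripper. Zooming on the knob.

Run:
```python
from h import *
a=cv2.imread("pics/w1.png")[115:215,225:325].astype(float)
a=np.clip(a*3,0,255).astype('uint8')
cv2.imwrite("pics/w1k.png",cv2.resize(a,None,fx=6,fy=6,interpolation=cv2.INTER_CUBIC))
```

```text
(no output)
```

View pics/w1k.png

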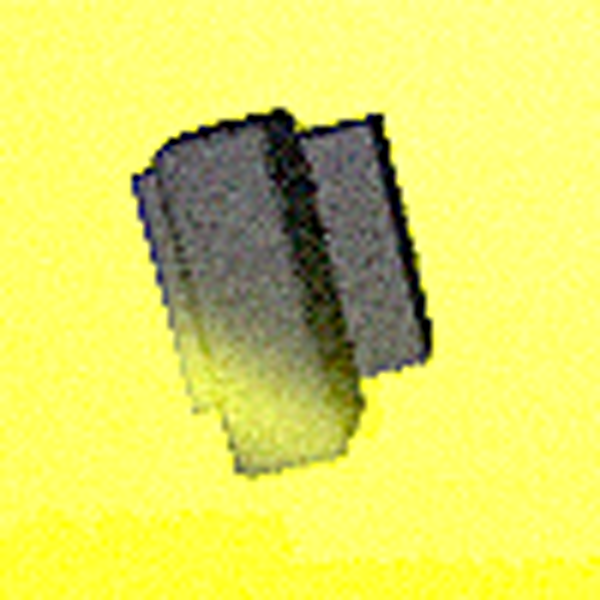

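Run:
```python
from h import *
s=dict(t=0,eef_pos=np.array([ 0.50102989, -0.16860752,  0.22602501]),ee_rot=np.array([ 3.14133302e+00, -1.44534689e-03,  1.95430197e+00]))
f=lambda u,v,z: pl("wrist",225+u/6-.4,115+v/6-.4,z,s)
G=np.array([f(*p,.064) for p in [(158,155),(268,122),(345,440),(238,470)]])
C=np.array([f(*p,.028) for p in [(137,178),(380,118),(430,358),(200,410)]])
for A in (G,C):
    print(A.mean(0).round(4),[np.linalg.norm(A[i]-A[(i+1)%4]).round(4) for i in range(4)])
    d=A[2]+A[3]-A[0]-A[1];print(np.degrees(np.arctan2(d[1],d[0]))); d=A[1]-A[0]+A[2]-A[3];print(np.degrees(np.arctan2(d[1],d[0])))
print(np.degrees(s["ee_rot"][2]))
```

```text
[ 0.4786 -0.2198  0.064 ] [np.float64(0.015), np.float64(0.0425), np.float64(0.0152), np.float64(0.0424)]
33.79268133989357
127.79692841991347
[ 0.4786 -0.2191  0.028 ] [np.float64(0.0364), np.float64(0.0352), np.float64(0.0354), np.float64(0.0347)]
33.62918187813451
124.96290451662887
111.97325477510242
```

Knob is at (0.4786, -0.2195) with its x at about 34.3°; the measured sizes (36x35 mm collar, 15x42 mm grip) match the sheet. I'll turn the jaws onto the grip's 16 mm sides and go down.

```bash
python3 -m handwheel '[[[0.0876,-0.02,-0.02,0.02,-6],[0.0876,-0.039,-0.04,0.05,-12.4],[0.0876,-0.039,-0.04,0.08,-12.4],[0.0876,-0.039,-0.04,0.11,-12.4],[0.0876,-0.039,-0.04,0.135,-12.4],[0.0876,-0.039,-0.04,0.155,-12.4],[0.0876,-0.039,-0.04,0.17,-12.4],[0.0876,-0.039,-0.04,0.18,-12.4],[0.0876,-0.039,-0.04,0.188,-12.4],[0.0876,-0.039,-0.04,0.192,-12.4],[0.0876,-0.039,-0.04,0.192,-12.4]]]'
python3 - <<'E'
from h import *
s=arm.get_state();print(s['t'],s['eef_pos'],np.degrees(s['ee_rot']))
cv2.imwrite("pics/w2.png",grab_frame("wrist"))
E
```

```text
t: 2.28
eef_pos: [0.477, -0.2211, 0.0335]
ee_rot: [-3.141, -0.002, 2.17]
force: [0.0, -0.8, 0.6]
width: 0.0878
2.2833 [ 0.47696142 -0.22109965  0.03348214] [-1.79958222e+02 -1.19834526e-01  1.24323661e+02]
```

View pics/w2.png

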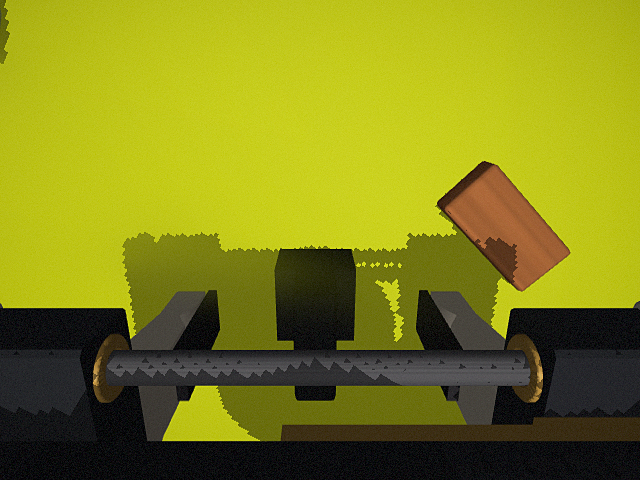

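The knob sits centred and square between the fingers (grip end at columns 275–355). I'll close with 45 N.

```bash
python3 -m handwheel '[[[0.06,0,0,0,0],[0.03,0,0,0,0],[0.01,0,0,0,0],[0.0,0,0,0,0],[0.0,0,0,0,0],[0,0,0,0,0],[0,0,0,0,0],[0,0,0,0,0],[0,0,0,0,0],[0,0,0,0,0]]]' 45
python3 -m handwheel '[[[0,0,0,-0.03,0],[0,0,0,-0.065,0],[0,0,0,-0.1,0],[0,0,0,-0.13,5],[0,0,0,-0.16,12],[0,0,0,-0.175,18],[0,0,0,-0.185,24],[0,0,0,-0.185,24],[0,0,0,-0.185,24],[0,0,0,-0.185,24]]]'
python3 - <<'E'
from h import *
s=arm.get_state();print(s['t'],s['eef_pos'],s['ee_rot'],s['width'],s['force'])
cv2.imwrite("pics/w3.png",grab_frame("wrist"))
cv2.imwrite("pics/s3.png",grab_frame("scene"))
E
```

```text
t: 3.17
eef_pos: [0.4774, -0.2211, 0.0341]
ee_rot: [-3.141, -0.001, 2.17]
force: [0.2, -0.1, 0.3]
width: 0.0264
t: 4.0
eef_pos: [0.477, -0.2211, 0.2181]
ee_rot: [-3.14, -0.002, 1.755]
force: [0.8, -0.1, 0.1]
width: 0.0006
4.0 [ 0.47697911 -0.22110342  0.21805186] [-3.13958995e+00 -2.00081919e-03  1.75451794e+00] 0.000631551898138591 [ 0.82041716 -0.08568884  0.06540223]
```

View pics/w3.png

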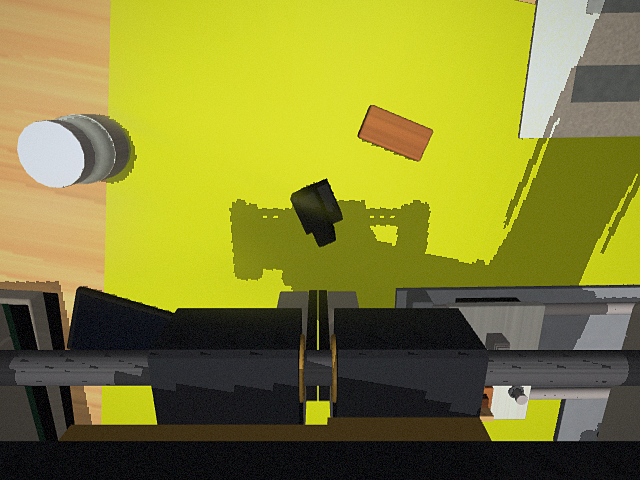

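View pics/s3.png

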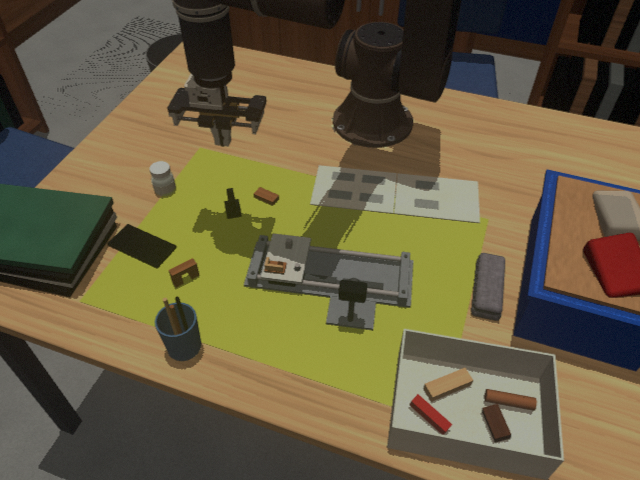

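The fingers were still at 26 mm when the lift began, so they shut on air; I should have checked the width before lifting. The knob still stands upright at (316,212) in w3. I'll re-measure it in case it was brushed.

Run:
```python
from h import *
a=cv2.imread("pics/w3.png")[165:265,265:365].astype(float)
a=np.clip(a*3,0,255).astype('uint8')
cv2.imwrite("pics/w3k.png",cv2.resize(a,None,fx=6,fy=6,interpolation=cv2.INTER_CUBIC))
```

```text
(no output)
```

View pics/w3k.png

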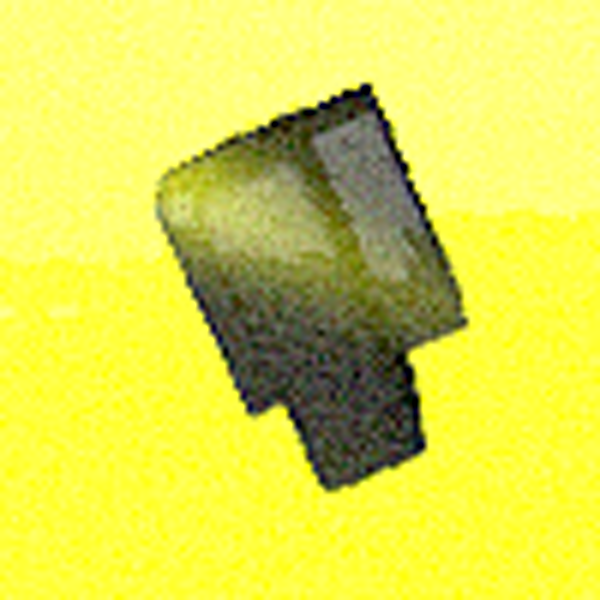

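Run:
```python
from h import *
s=dict(eef_pos=np.array([0.47697911,-0.22110342,0.21805186]),ee_rot=np.array([-3.13958995,-2.00081919e-03,1.75451794]))
f=lambda u,v,z: pl("wrist",265+u/6-.4,165+v/6-.4,z,s)
C=np.array([f(*p,.028) for p in [(158,195),(370,88),(465,325),(250,413)]])
d=C[2]-C[1]+C[3]-C[0]; print(C.mean(0),[np.linalg.norm(C[i]-C[(i+1)%4]).round(4) for i in range(4)],np.degrees(np.arctan2(d[1],d[0])))
# prediction of grip top far end corners and collar from old pose
th=np.radians(34.4);X=np.array([np.cos(th),np.sin(th),0]);Y=np.array([-X[1],X[0],0]);K=np.array([.4786,-.2195,0])
for p in [(23,8,64),(23,-8,64),(18,18,28),(18,-18,28),(-18,-18,28)]:
    W=K+X*p[0]/1e3+Y*p[1]/1e3+[0,0,p[2]/1e3];q=proj("wrist",W,s);print(p,(q-[265-.4,165-.4])*6)
```

```text
[ 0.4781556  -0.22018114  0.028     ] [np.float64(0.035), np.float64(0.0386), np.float64(0.0353), np.float64(0.0363)] 32.28547641872588
(23, 8, 64) [436.34918045 449.89043966]
(23, -8, 64) [329.59543072 494.62850478]
(18, 18, 28) [472.86531928 320.22203574]
(18, -18, 28) [254.61005094 413.09104849]
(-18, -18, 28) [154.03273842 200.71183325]
```

The knob hasn't moved. Going down again, part open, then close with time to settle.

```bash
python3 -m handwheel '[[[0.06,0.001,0.002,0.0,-7],[0.06,0.001,0.002,0,-14],[0.06,0.001,0.002,0.02,-21],[0.06,0.001,0.002,0.05,-23.8],[0.06,0.001,0.002,0.08,-23.8],[0.06,0.001,0.002,0.11,-23.8],[0.06,0.001,0.002,0.135,-23.8],[0.06,0.001,0.002,0.155,-23.8],[0.06,0.001,0.002,0.17,-23.8],[0.06,0.001,0.002,0.178,-23.8],[0.06,0.001,0.002,0.183,-23.8],[0.06,0.001,0.002,0.184,-23.8]]]' 45
python3 -m handwheel '[[[0.03,0,0,0,0],[0.01,0,0,0,0],[0.0,0,0,0,0],[0.0,0,0,0,0],[0.0,0,0,0,0],[0,0,0,0,0],[0,0,0,0,0],[0,0,0,0,0],[0,0,0,0,0],[0,0,0,0,0],[0,0,0,0,0],[0,0,0,0,0]]]' 45
```

```text
t: 5.1
eef_pos: [0.4777, -0.2195, 0.0329]
ee_rot: [-3.139, -0.004, 2.169]
force: [0.9, 0.0, 0.4]
width: 0.0601
t: 6.1
eef_pos: [0.478, -0.2195, 0.0331]
ee_rot: [-3.139, -0.004, 2.17]
force: [0.2, -0.3, 4.5]
width: 0.0156
```

Gripped at 15.6 mm. Next I'll lift, turn to the rail's direction (about 100.4°), and hover beside the carriage to look.

```bash
python3 -m handwheel '[[[0,0,0,-0.02,0],[0,0,0,-0.05,0],[0,0,0,-0.085,0],[0,0,0,-0.12,0],[0,0,0.02,-0.15,6],[0,0.002,0.05,-0.165,12],[0,0.003,0.08,-0.17,18],[0,0.004,0.11,-0.17,23.9],[0,0.005,0.135,-0.17,23.9],[0,0.0055,0.15,-0.17,23.9],[0,0.0055,0.15,-0.17,23.9],[0,0.0055,0.15,-0.17,23.9],[0,0.0055,0.15,-0.17,23.9]]]' 45
python3 - <<'E'
from h import *
s=arm.get_state();print(s['t'],list(s['eef_pos']),list(s['ee_rot']),s['width'],s['force'])
cv2.imwrite("pics/w4.png",grab_frame("wrist"))
cv2.imwrite("pics/d4.png",grab_frame("side"))
E
```

```text
t: 7.18
eef_pos: [0.5986, -0.131, 0.2021]
ee_rot: [-3.136, -0.003, 1.753]
force: [-0.3, -0.1, -1.9]
width: 0.0155
7.1833 [np.float64(0.5985617529257188), np.float64(-0.13098800393025037), np.float64(0.20205238516466562)] [np.float64(-3.135868576549436), np.float64(-0.0025719447840359955), np.float64(1.7526235359301765)] 0.01553692640554353 [-0.27756027 -0.06312394 -1.931414  ]
```

View pics/w4.png

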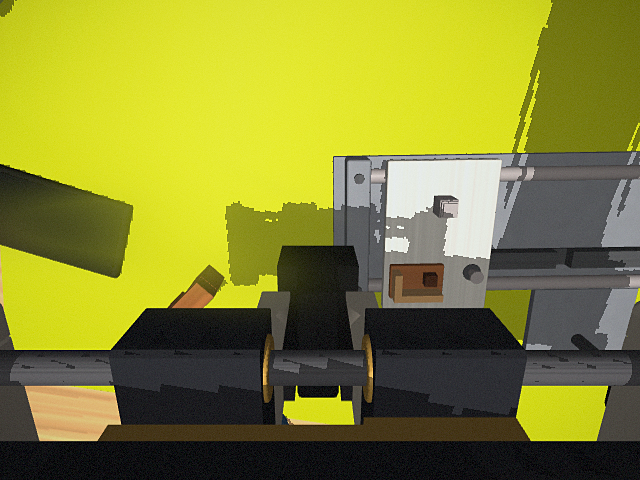

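View pics/d4.png

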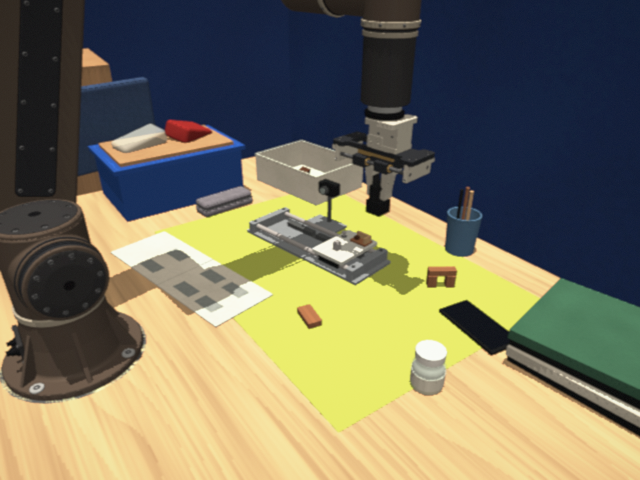

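w4 shows the stud at about (446,206), the pin at (473,272), and the notch as a gap in the bar near (567,257), with the knob hanging straight in the grip. Zooming.

Run:
```python
from h import *
a=cv2.imread("pics/w4.png")
cv2.imwrite("pics/w4a.png",cv2.resize(a[145:305,375:575],None,fx=4,fy=3.75,interpolation=cv2.INTER_CUBIC))
b=np.clip(a[230:290,490:640].astype(float)*1.8,0,255).astype('uint8')
cv2.imwrite("pics/w4b.png",cv2.resize(b,None,fx=5,fy=5,interpolation=cv2.INTER_CUBIC))
b=np.clip(a[235:330,250:390].astype(float)*4,0,255).astype('uint8')
cv2.imwrite("pics/w4c.png",cv2.resize(b,None,fx=5,fy=5,interpolation=cv2.INTER_CUBIC))
```

```text
(no output)
```

View pics/w4a.png

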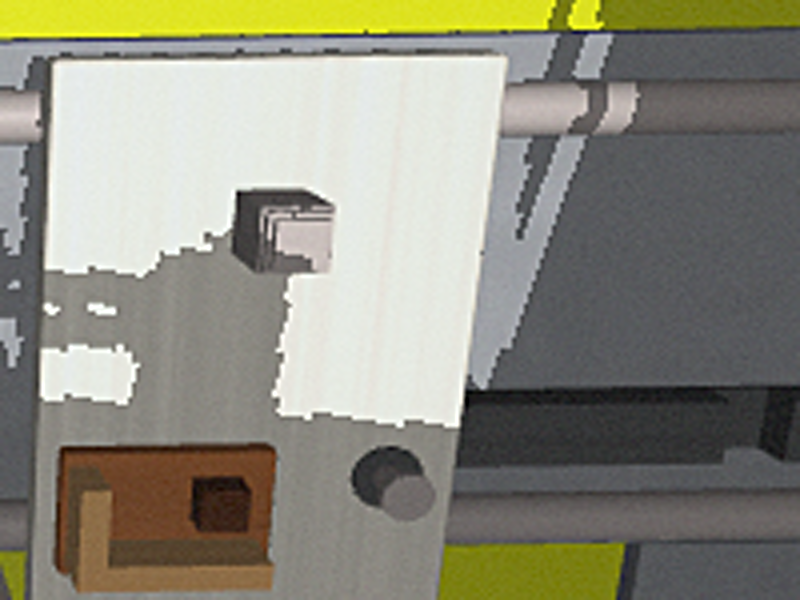

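View pics/w4b.png

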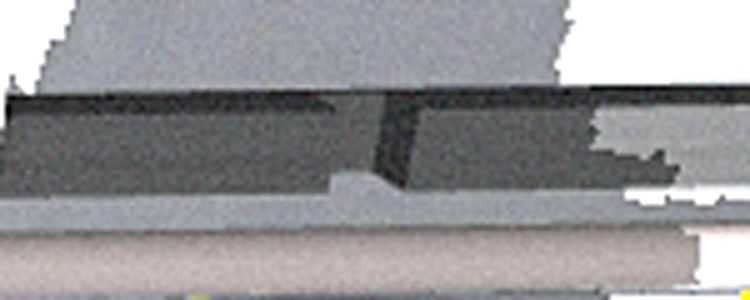

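View pics/w4c.png

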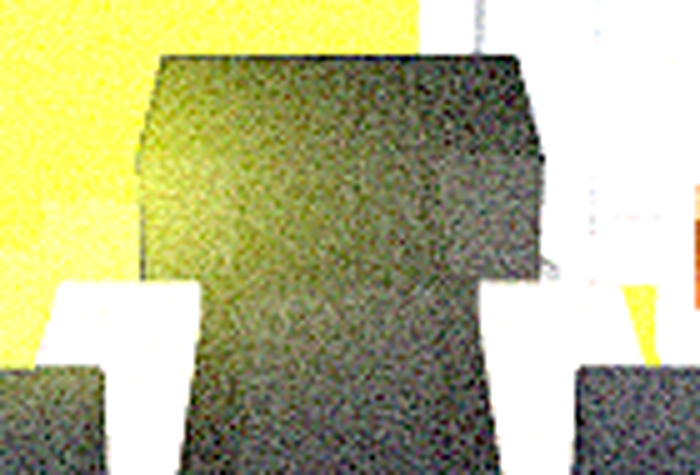

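Run:
```python
from h import *
s=dict(eef_pos=np.array([0.5985617529,-0.13098800,0.202052385]),ee_rot=np.array([-3.135868576549436,-0.0025719447840359955,1.7526235359301765]))
R=Ro.from_euler('xyz',s['ee_rot']).as_matrix();print(R.round(3).tolist())
A=lambda u,v:(375+u/4-.4,145+v/3.75-.4)
B=lambda u,v:(490+u/5-.4,230+v/5-.4)
C=lambda u,v:(250+u/5-.4,235+v/5-.4)
W=lambda p,z:pl("wrist",*p,z,s)
# plate
c=[W(A(*p),.044) for p in [(50,58),(507,55)]];print("plate -x edge",np.round(c,4),np.linalg.norm(c[1]-c[0]))
d=c[1]-c[0];print("yaw",np.degrees(np.arctan2(d[1],d[0])))
c=[W(A(*p),.035) for p in [(510,85),(800,82)]];d=c[1]-c[0];print("rod yaw",np.degrees(np.arctan2(d[1],d[0])))
c=[W(B(*p),.025) for p in [(10,95),(750,88)]];d=c[1]-c[0];print("bar yaw",np.degrees(np.arctan2(d[1],d[0])))
print("stud top",W(A(303,244),.066),"foot corners",W(A(234,190),.0585), W(A(234,190),.062))
S=[W(A(*p),.066) for p in [(275,218),(334,210),(330,272),(275,268)]];print("studtop",np.mean(S,0),[np.linalg.norm(S[i]-S[(i+1)%4]).round(4) for i in range(4)])
print("pin",W(A(408,498),.057), W(A(387,476),.044))
# gap: triangulate
o1,d1=ray("wrist",*B(372,150),s); o2,d2=ray("side",240+373/5-.4,170+323/5-.4)
M=np.stack([d1,-d2],1);t=np.linalg.lstsq(M,o2-o1,rcond=None)[0];print("gap tri",o1+d1*t[0],o2+d2*t[1])
for z in (.015,.02,.025,.03):print(z,W(B(372,150),z),np.linalg.norm(W(B(332,150),z)-W(B(412,150),z)))
# knob
for p in [(160,57),(515,57)]: print("knob bot tool",R.T@(pl("wrist",*C(*p),.202-.033,s)-s['eef_pos']))
for p in [(138,155),(543,155)]: print("knob ctop tool",R.T@(pl("wrist",*C(*p),.202-.005,s)-s['eef_pos']))
```

```text
[[-0.181, 0.983, -0.006], [0.984, 0.181, 0.001], [0.003, -0.006, -1.0]]
plate -x edge [[ 0.5441 -0.0838  0.044 ]
 [ 0.5274  0.0041  0.044 ]] 0.08945436579399937
yaw 100.74382296056635
rod yaw 100.97360901519671
bar yaw 100.89148991829019
stud top [ 0.5697718  -0.03228381  0.066     ] foot corners [ 0.56253445 -0.04563985  0.0585    ] [ 0.56200508 -0.04678936  0.062     ]
studtop [ 0.56938827 -0.03229923  0.066     ] [np.float64(0.0111), np.float64(0.0129), np.float64(0.0106), np.float64(0.0104)]
pin [0.62287889 0.00854064 0.057     ] [0.62298334 0.00904863 0.044     ]
gap tri [0.60640914 0.10554845 0.01290507] [0.60712232 0.10483497 0.01257511]
0.015 [0.60586967 0.10404035 0.015     ] 0.014827610333813586
0.02 [0.60458209 0.10044096 0.02      ] 0.014613264788221175
0.025 [0.60329451 0.09684157 0.025     ] 0.014398919242628707
0.03 [0.60200693 0.09324218 0.03      ] 0.01418457369703626
knob bot tool [-0.01684072 -0.01680771  0.03310593]
knob bot tool [ 0.01915007 -0.01674444  0.03319814]
knob ctop tool [-0.01636461 -0.01747999  0.00511045]
knob ctop tool [ 0.0192704  -0.01741283  0.00520172]
```

Everything agrees. The rail's +y is at 100.85°. The stud is at (0.5697,-0.0323), the pin offset puts it at (0.5696,-0.0320), and the scene view puts it at (0.5704,-0.0323). Now hover just above it and check.

```bash
python3 -m handwheel '[[[0,0.03,-0.003,0,0],[0,0.06,-0.006,0.01,-0.4],[0,0.085,-0.009,0.03,-0.4],[0,0.098,-0.0105,0.05,-0.4],[0,0.1015,-0.0107,0.07,-0.4],[0,0.1015,-0.0107,0.08,-0.4],[0,0.1015,-0.0107,0.085,-0.4],[0,0.1015,-0.0107,0.087,-0.4],[0,0.1015,-0.0107,0.087,-0.4],[0,0.1015,-0.0107,0.087,-0.4]]]' 45
python3 - <<'E'
from h import *
s=arm.get_state();print(s['t'],list(map(float,s['eef_pos'])),list(map(float,s['ee_rot'])),s['width'],s['force'])
a=grab_frame("wrist");cv2.imwrite("pics/w5.png",a)
b=np.clip(a[180:330,220:420].astype(float)*2.5,0,255).astype('uint8')
cv2.imwrite("pics/w5c.png",cv2.resize(b,None,fx=4,fy=4,interpolation=cv2.INTER_CUBIC))
a=grab_frame("side");cv2.imwrite("pics/d5.png",cv2.resize(a[170:290,240:400],None,fx=5,fy=5,interpolation=cv2.INTER_CUBIC))
a=grab_frame("scene");cv2.imwrite("pics/s5.png",cv2.resize(a[175:315,215:415],None,fx=4,fy=4,interpolation=cv2.INTER_CUBIC))
E
```

```text
t: 8.12
eef_pos: [0.5701, -0.0338, 0.1168]
ee_rot: [-3.138, -0.002, 1.758]
force: [-0.2, -1.1, -1.3]
width: 0.0157
8.1167 [0.5701044345118508, -0.03383953469917455, 0.11682847008220898] [-3.1383068499839255, -0.0022084271435949265, 1.7581507170476995] 0.015684312896626505 [-0.16592195 -1.10382512 -1.33658685]
```

View pics/w5c.png

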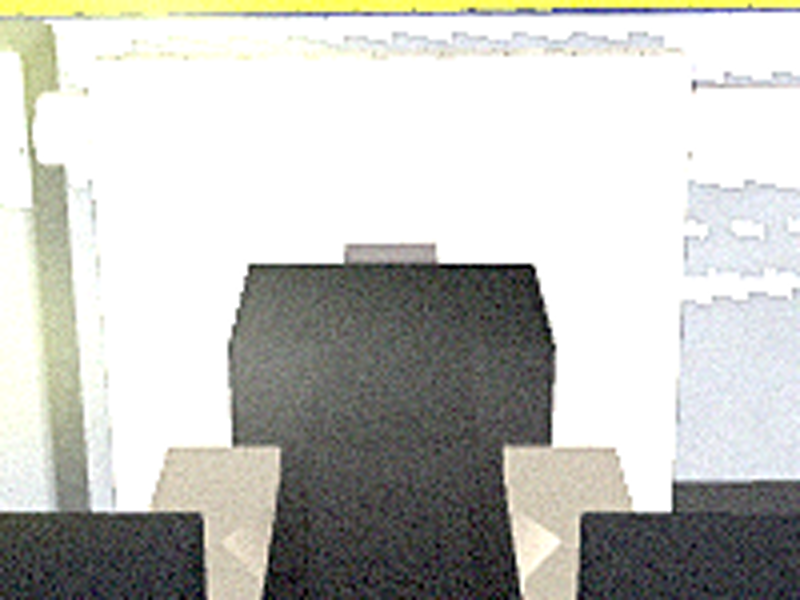

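View pics/d5.png

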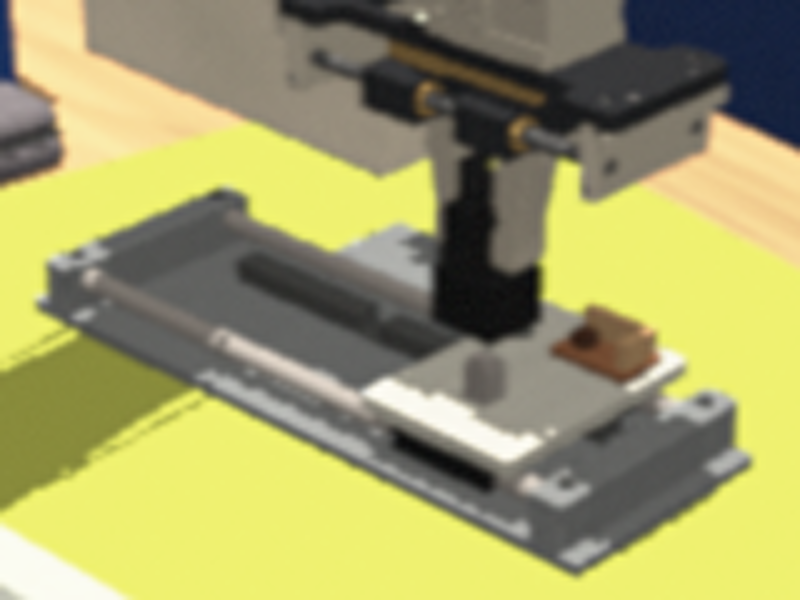

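View pics/s5.png

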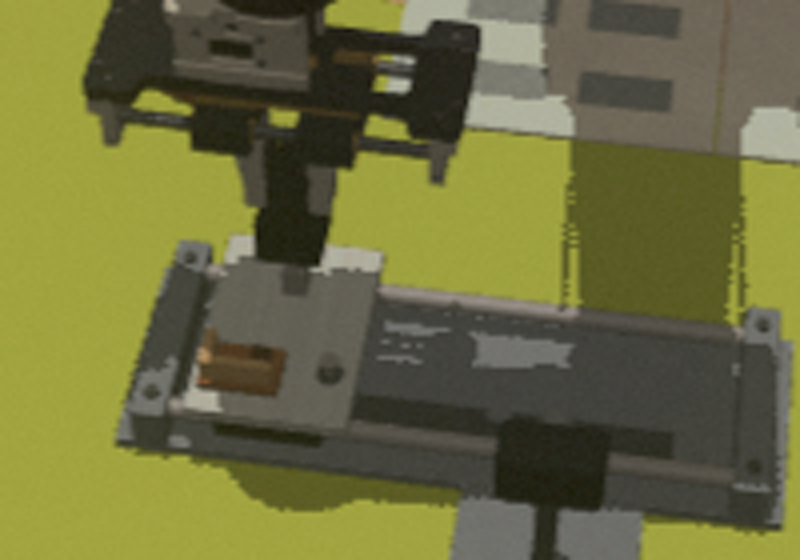

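Run:
```python
from h import *
s=dict(eef_pos=np.array([0.5701044345118508, -0.03383953469917455, 0.11682847008220898]),ee_rot=np.array([-3.1383068499839255, -0.0022084271435949265, 1.7581507170476995]))
R=Ro.from_euler('xyz',s['ee_rot']).as_matrix()
f=lambda u,v,z:(R.T@(pl("wrist",220+u/4-.4,180+v/4-.4,z,s)-s['eef_pos'])).round(4)
print("knob",f(248,265,.0838),f(533,265,.0838)); print("foot",f(345,244,.044),f(437,244,.044))
print(R.round(4).tolist())
# scene view check: knob bottom near edge & stud
g=lambda u,v,z:pl("scene",215+u/4-.4,175+v/4-.4,z).round(4)
st=np.array([.5697,-.0323,.066]);print("stud top proj in s5",(proj("scene",st)-[215,175])*4)
```

```text
knob [-0.0168 -0.0169  0.033 ] [ 0.0193 -0.0168  0.0331]
foot [-0.0058 -0.0064  0.0728] [ 0.0082 -0.0063  0.0729]
[[-0.1863, 0.9825, -0.0036], [0.9825, 0.1863, 0.0016], [0.0022, -0.0033, -1.0]]
stud top proj in s5 [296.51859491 259.17135378]
```

Knob and stud axes agree within 0.5 mm in both tool directions, in the same camera. Pushing down in steps.

```bash
python3 -m handwheel '[[[0,0,-0.0003,0.006,0],[0,0,-0.0003,0.012,0],[0,0,-0.0003,0.016,0],[0,0,-0.0003,0.02,0],[0,0,-0.0003,0.024,0],[0,0,-0.0003,0.028,0],[0,0,-0.0003,0.032,0],[0,0,-0.0003,0.035,0],[0,0,-0.0003,0.037,0],[0,0,-0.0003,0.037,0]]]' 45
```

```text
t: 9.1
eef_pos: [0.5693, -0.0335, 0.0792]
ee_rot: [-3.138, -0.002, 1.758]
force: [0.4, 0.2, -1.5]
width: 0.0158
```

```bash
python3 -m handwheel '[[[0,0,0,0.001,0],[0,0,0,0.002,0],[0,0,0,0.003,0],[0,0,0,0.003,0]]]' 45
python3 - <<'E'
from h import *
s=arm.get_state();print(s['t'],list(map(float,s['eef_pos'])),s['force'])
a=grab_frame("wrist")
b=np.clip(a[180:330,220:420].astype(float)*2.,0,255).astype('uint8')
cv2.imwrite("pics/w6c.png",cv2.resize(b,None,fx=4,fy=4,interpolation=cv2.INTER_CUBIC))
a=grab_frame("side");cv2.imwrite("pics/d6.png",cv2.resize(a[170:290,240:400],None,fx=5,fy=5,interpolation=cv2.INTER_CUBIC))
E
```

```text
t: 9.43
eef_pos: [0.5694, -0.0335, 0.0772]
ee_rot: [-3.138, -0.002, 1.759]
force: [-2.0, 0.9, 6.7]
width: 0.0157
9.4333 [0.5694043165442849, -0.03352322964028632, 0.0771504572169048] [-1.98524457  0.87490498  6.65291128]
```

View pics/w6c.png

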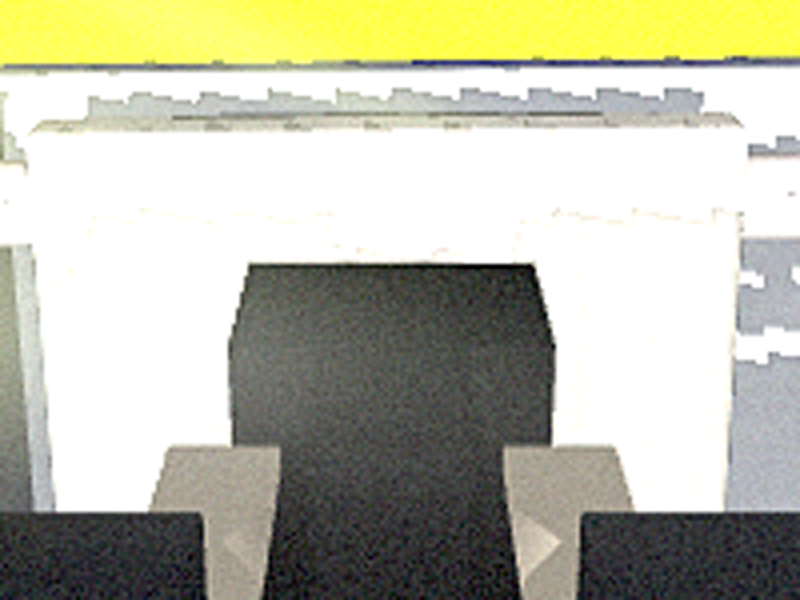

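View pics/d6.png

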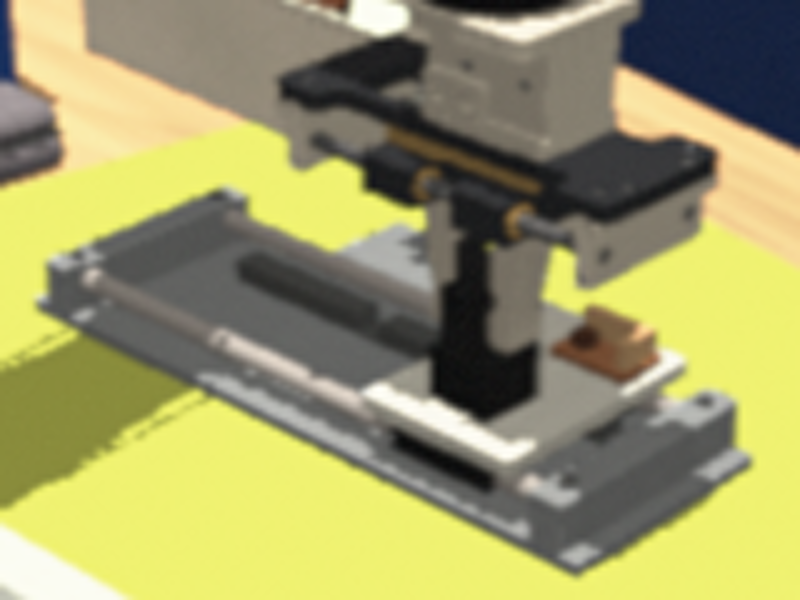

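Seated: the underside is on the plate, with a 6.7 N reaction. From the wrist view, the notch should be about 95 mm (±4) of travel ahead. First leg is 75 mm, eased at both ends.

```bash
python3 -m handwheel '[[[0,0.002,0,0.0005,0],[0,0.006,0,0.0005,0],[0,0.012,0,0.0005,0],[0,0.018,0,0.0005,0],[0,0.024,0,0.0005,0],[0,0.03,0,0.0005,0],[0,0.036,0,0.0005,0],[0,0.042,0,0.0006,0],[0,0.048,0,0.0006,0],[0,0.054,0,0.0006,0],[0,0.06,0,0.0006,0],[0,0.065,0,0.0006,0],[0,0.069,0,0.0007,0],[0,0.072,0,0.0007,0],[0,0.074,0,0.0007,0],[0,0.075,0,0.0007,0],[0,0.075,0,0.0007,0]]]' 45
python3 - <<'E'
from h import *
s=arm.get_state();print(s['t'],list(map(float,s['eef_pos'])),list(map(float,s['ee_rot'])),s['force'],s['width'])
y=np.array([-.188,.982,0]);print((s['eef_pos']-[.5694,-.0335,.0772])@y,s['force']@y)
a=grab_frame("wrist");cv2.imwrite("pics/w7.png",a)
a=grab_frame("scene");cv2.imwrite("pics/s7.png",cv2.resize(a[175:315,215:415],None,fx=4,fy=4,interpolation=cv2.INTER_CUBIC))
a=grab_frame("side");cv2.imwrite("pics/d7.png",cv2.resize(a[170:290,240:400],None,fx=5,fy=5,interpolation=cv2.INTER_CUBIC))
E
```

```text
t: 10.95
eef_pos: [0.555, 0.0395, 0.0772]
ee_rot: [-3.138, -0.001, 1.759]
force: [-3.1, -3.1, 5.2]
width: 0.0155
10.95 [0.5549822088635046, 0.03948910515691235, 0.07715841875020193] [-3.137542142551045, -0.0011999080939220086, 1.7589856611828938] [-3.09460494 -3.06348651  5.21515753] 0.01552614371384237
0.07438584599774906 -2.426558023819556
```

View pics/w7.png

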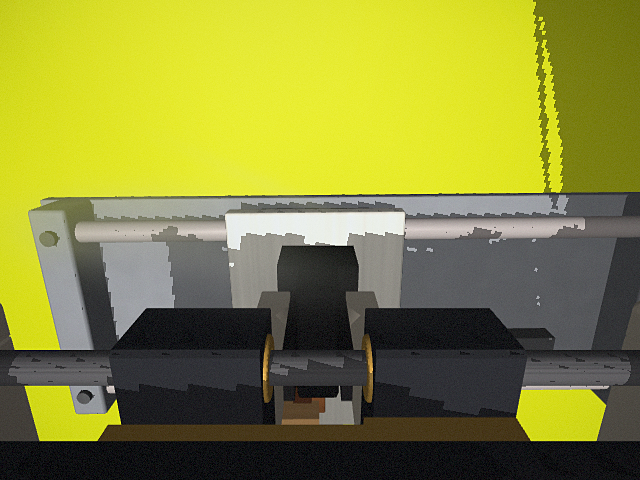

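View pics/s7.png

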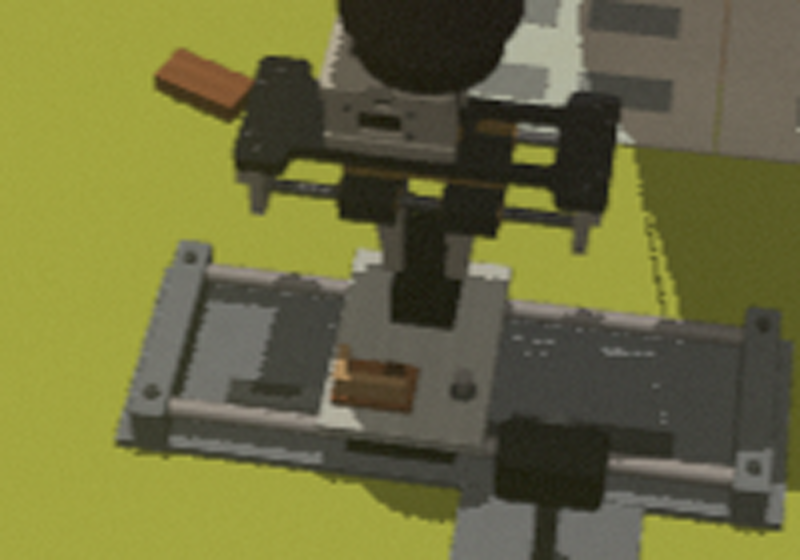

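View pics/d7.png

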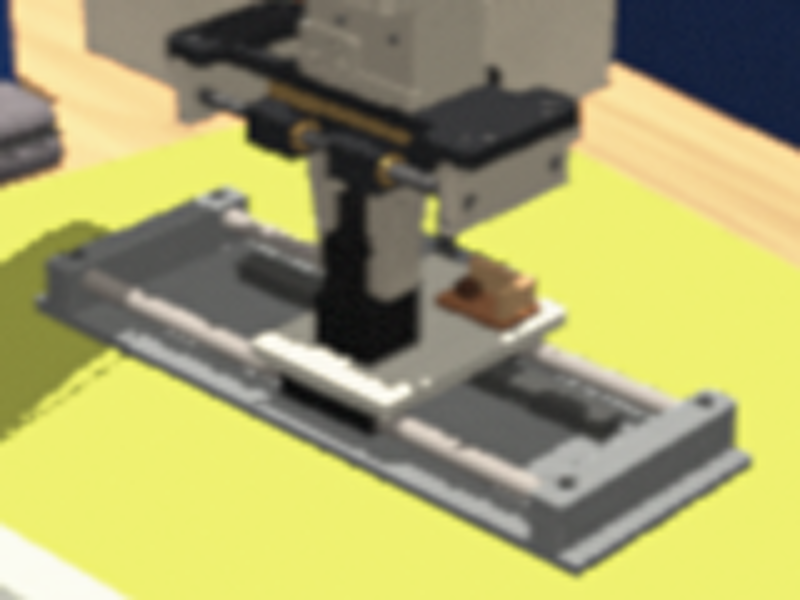

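The carriage slid with the knob: 74.4 mm of travel, rubbing at -2.4 N. Now feeling for the notch in short calls.

```bash
cat > st.py <<'E'
from h import *
s=arm.get_state();y=np.array([-.188,.982,0])
print("travel %.2f mm  fy %.2f fz %.2f  v %.3f"%(1e3*((s['eef_pos']-[.5694,-.0335,.0772])@y),s['force']@y,s['force'][2],abs(s['qd']).max()),s['width'])
E
python3 -m handwheel '[[[0,0.0015,0,0.0003,0],[0,0.003,0,0.0003,0],[0,0.0045,0,0.0003,0],[0,0.006,0,0.0003,0],[0,0.0075,0,0.0003,0],[0,0.009,0,0.0003,0]]]' 45 >/dev/null; python3 st.py
python3 -m handwheel '[[[0,0.001,0,0.0003,0],[0,0.002,0,0.0003,0]]]' 45 >/dev/null; python3 st.py
python3 -m handwheel '[[[0,0.001,0,0.0003,0],[0,0.002,0,0.0003,0]]]' 45 >/dev/null; python3 st.py
```

```text
travel 82.57 mm  fy -6.01 fz 1.22  v 0.036 0.01593446352394122
travel 83.89 mm  fy -6.33 fz 2.16  v 0.020 0.015736419444459904
travel 85.20 mm  fy -5.60 fz 2.46  v 0.022 0.01579840421285771
```

```bash
python3 -m handwheel '[[[0,0.001,0,0.0003,0],[0,0.002,0,0.0003,0]]]' 45 >/dev/null; python3 st.py
python3 -m handwheel '[[[0,0.001,0,0.0003,0],[0,0.002,0,0.0003,0]]]' 45 >/dev/null; python3 st.py
python3 -m handwheel '[[[0,0.001,0,0.0003,0],[0,0.002,0,0.0003,0]]]' 45 >/dev/null; python3 st.py
```

```text
travel 86.51 mm  fy -5.84 fz 2.18  v 0.022 0.01574655852401882
travel 88.03 mm  fy -3.73 fz 3.12  v 0.024 0.015757253968581703
travel 89.90 mm  fy -3.87 fz 5.30  v 0.023 0.01561621196111168
```

```bash
python3 -m handwheel '[[[0,0.0008,0,0.0003,0],[0,0.0015,0,0.0003,0]]]' 45 >/dev/null; python3 st.py
python3 -m handwheel '[[[0,0.0008,0,0.0003,0],[0,0.0015,0,0.0003,0]]]' 45 >/dev/null; python3 st.py
```

```text
travel 91.65 mm  fy -1.20 fz 4.50  v 0.018 0.015620983542776247
travel 93.54 mm  fy -2.06 fz 5.81  v 0.015 0.015579888880040865
```

```bash
python3 -m handwheel '[[[0,0.0005,0,0.0003,0],[0,0.001,0,0.0003,0]]]' 45 >/dev/null; python3 st.py
python3 - <<'E'
from h import *
a=grab_frame("scene");cv2.imwrite("pics/s8.png",cv2.resize(a[175:315,215:415],None,fx=4,fy=4,interpolation=cv2.INTER_CUBIC))
E
```

```text
travel 94.77 mm  fy -4.00 fz 5.31  v 0.011 0.01558142387904483
```

View pics/s8.png

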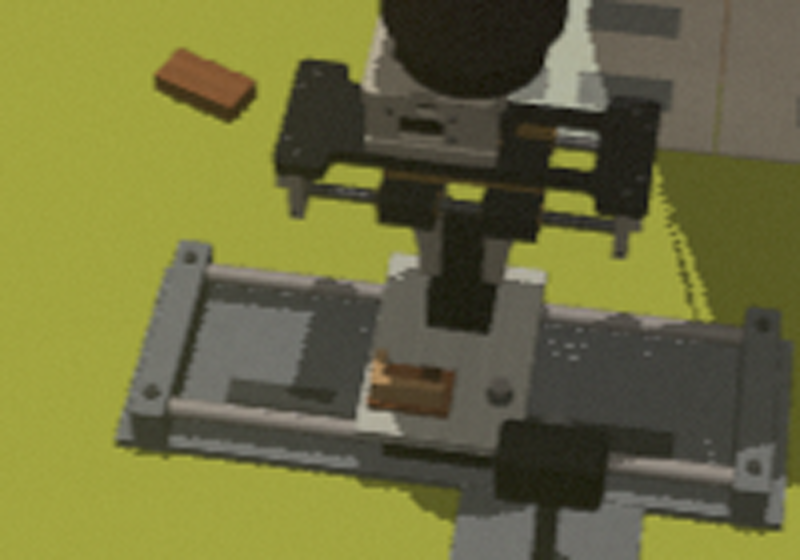

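The pin in s8 is at (499,392), slightly lower relative to the plate than in s7 (ambiguous at about half a pixel). The force dipped to -1.2 N and is now rising, so I'll continue in 1 mm steps.

```bash
python3 -m handwheel '[[[0,0.0005,0,0.0003,0],[0,0.001,0,0.0003,0]]]' 45 >/dev/null; python3 st.py
python3 -m handwheel '[[[0,0.0005,0,0.0003,0],[0,0.001,0,0.0003,0]]]' 45 >/dev/null; python3 st.py
```

```text
travel 95.72 mm  fy -6.71 fz 4.30  v 0.011 0.015629988621728794
travel 96.15 mm  fy -9.48 fz 5.66  v 0.009 0.015488605007200874
```

It's climbing the far flank at -9.5 N, short of the ~15 N needed to leave. Now I'll back off, feel the other flank, and centre between the two.

```bash
python3 -m handwheel '[[[0,-0.0005,0,0.0003,0],[0,-0.001,0,0.0003,0]]]' 45 >/dev/null; python3 st.py
python3 -m handwheel '[[[0,-0.0005,0,0.0003,0],[0,-0.001,0,0.0003,0]]]' 45 >/dev/null; python3 st.py
python3 -m handwheel '[[[0,-0.0005,0,0.0003,0],[0,-0.001,0,0.0003,0]]]' 45 >/dev/null; python3 st.py
```

```text
travel 95.61 mm  fy 0.31 fz 6.21  v 0.013 0.015624415486768276
travel 95.37 mm  fy 2.10 fz 5.72  v 0.011 0.015678715358465864
travel 95.19 mm  fy 2.60 fz 5.90  v 0.011 0.015854975854226218
```

```bash
python3 -m handwheel '[[[0,-0.0008,0,0.0003,0],[0,-0.0015,0,0.0003,0],[0,-0.0015,0,0.0003,0]]]' 45 >/dev/null; python3 st.py
python3 -m handwheel '[[[0,-0.0008,0,0.0003,0],[0,-0.0015,0,0.0003,0],[0,-0.0015,0,0.0003,0]]]' 45 >/dev/null; python3 st.py
```

```text
travel 94.69 mm  fy 1.81 fz 4.79  v 0.002 0.015692157599931752
travel 94.16 mm  fy 1.42 fz 5.60  v 0.002 0.016071932098812143
```

```bash
python3 -m handwheel '[[[0,-0.0008,0,0.0003,0],[0,-0.0015,0,0.0003,0],[0,-0.0015,0,0.0003,0]]]' 45 >/dev/null; python3 st.py
python3 -m handwheel '[[[0,-0.0008,0,0.0003,0],[0,-0.0015,0,0.0003,0],[0,-0.0015,0,0.0003,0]]]' 45 >/dev/null; python3 st.py
python3 - <<'E'
from h import *
a=grab_frame("scene");cv2.imwrite("pics/s9f.png",a);cv2.imwrite("pics/s9.png",cv2.resize(a[175:315,215:415],None,fx=4,fy=4,interpolation=cv2.INTER_CUBIC))
E
```

```text
travel 93.64 mm  fy 1.82 fz 7.17  v 0.001 0.01584796086591703
travel 93.10 mm  fy 2.00 fz 6.36  v 0.002 0.015871529362192896
```

View pics/s9.png

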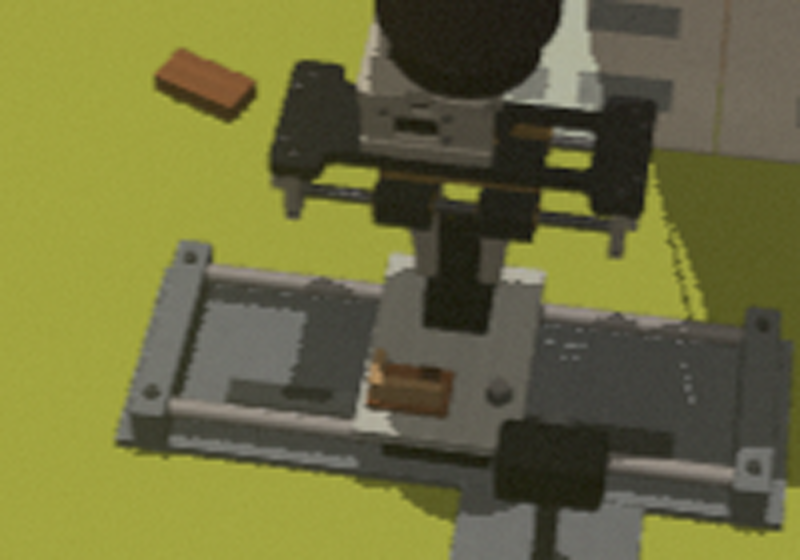

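The knob has shifted back within its play (left edge 428→424) while the plate hardly moved. I'll measure the pin's height against the plate by ray, comparing s7 (flat) with s9.

Run:
```python
from h import *
im=[]
for n,x0 in (("s7",425),("s8",462),("s9",462)):
    a=cv2.imread(f"pics/{n}.png")[340:450,x0:x0+80].astype(float)
    im.append(cv2.resize(np.clip(a*2,0,255).astype('uint8'),None,fx=3.3,fy=5,interpolation=cv2.INTER_CUBIC))
cv2.imwrite("pics/pin.png",np.hstack(im))
```

```text
(no output)
```

View pics/pin.png

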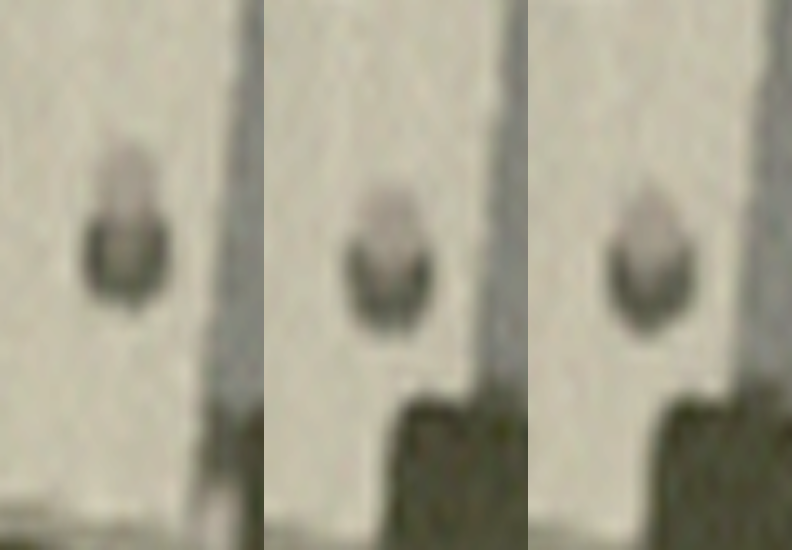

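The pin's visible height fell from 165 to 145 crop pixels, i.e. 1 native pixel, which is about 3–4 mm of drop, in both s8 and s9. The ball is in the notch. I'll relax forward slightly to mid-play and settle.

```bash
python3 -m handwheel '[[[0,0.0008,0,0.0003,0],[0,0.001,0,0.0003,0],[0,0.001,0,0.0003,0],[0,0.001,0,0.0003,0],[0,0.001,0,0.0003,0],[0,0.001,0,0.0003,0]]]' 45 >/dev/null; python3 st.py
python3 - <<'E'
from h import *
a=grab_frame("scene");c=cv2.resize(a[175:315,215:415],None,fx=4,fy=4,interpolation=cv2.INTER_CUBIC);cv2.imwrite("pics/s10.png",c)
im=[]
for n,x0 in (("s7",425),("s9",462),("s10",462)):
    b=cv2.imread(f"pics/{n}.png")[340:450,x0:x0+80].astype(float)
    im.append(cv2.resize(np.clip(b*2,0,255).astype('uint8'),None,fx=3.3,fy=5,interpolation=cv2.INTER_CUBIC))
cv2.imwrite("pics/pin10.png",np.hstack(im))
a=grab_frame("side");cv2.imwrite("pics/d10.png",cv2.resize(a[170:290,240:400],None,fx=5,fy=5,interpolation=cv2.INTER_CUBIC))
# predicted head-top pixel change for 4 mm
print(proj("scene",np.array([.605,.10,.057]))-proj("scene",np.array([.605,.10,.053])))
E
python3 st.py
```

```text
travel 94.45 mm  fy -1.29 fz 5.46  v 0.002 0.015544024014924034
[ 0.06499439 -1.15289794]
travel 94.43 mm  fy -1.91 fz 5.83  v 0.001 0.015665035964729464
```

View pics/pin10.png

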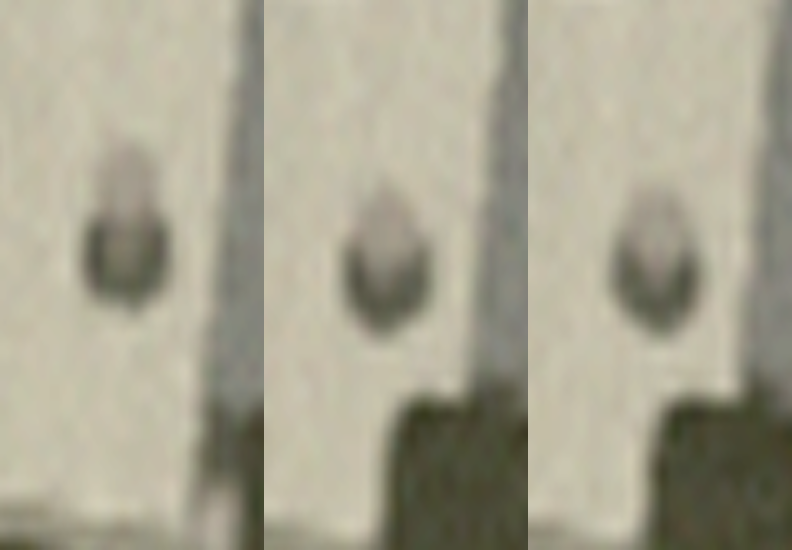

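View pics/d10.png

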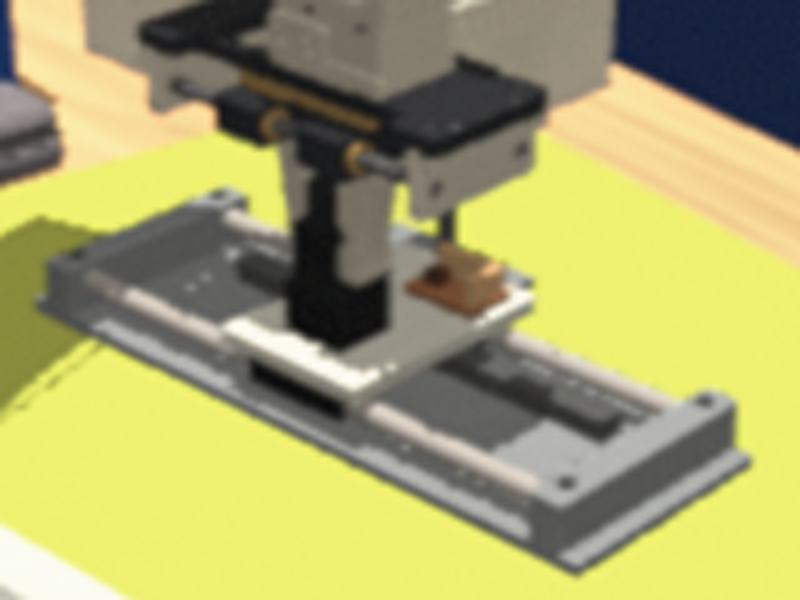

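View pics/s10.png

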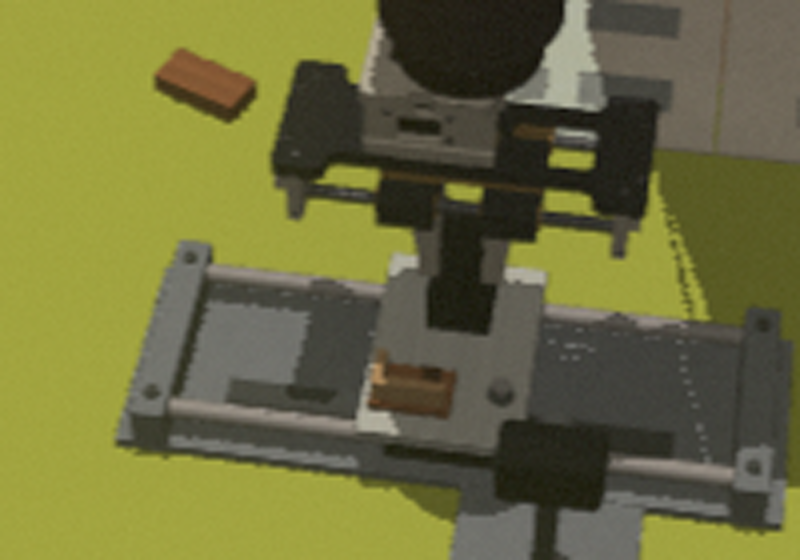

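Run:
```python
from h import *
g=lambda n:cv2.cvtColor(cv2.imread(f"pics/{n}.png"),cv2.COLOR_BGR2GRAY).astype(np.float32)
I={n:g(n) for n in("s7","s8","s9","s10")}
for box,nm in(((350,420,365,460),"model"),((365,415,485,515),"pin"),((275,330,425,500),"knob")):
    r0,r1,c0,c1=box
    T=I["s10"][r0:r1,c0:c1]
    for n in("s8","s9","s10"):
        m=cv2.matchTemplate(I[n][r0-10:r1+10,c0-16:c1+16],T,cv2.TM_CCOEFF_NORMED);_,v,_,l=cv2.minMaxLoc(m);print(nm,n,(l[0]-16)/4*2.1,(l[1]-10)/4*2.1,"mm",round(v,3))
```

```text
model s8 0.0 0.0 mm 0.974
model s9 -1.05 0.0 mm 0.98
model s10 0.0 0.0 mm 1.0
pin s8 -0.525 0.0 mm 0.988
pin s9 -1.05 0.0 mm 0.984
pin s10 0.0 0.0 mm 1.0
knob s8 0.525 -0.525 mm 0.978
knob s9 -1.05 0.0 mm 0.972
knob s10 0.0 0.0 mm 1.0
```

The carriage follows the knob by about 1 mm within the notch, so I'll measure the pin drop more precisely from its profile (head against hole, i.e. how long the pin appears).

Run:
```python
from h import *
im=[]
for n,cx,cy in (("c1",330,368),("s7",463,386),("s8",500,392),("s9",499,392),("s10",501,392)):
    a=cv2.imread(f"pics/{n}.png").astype(float)
    b=a[cy-40:cy+40,cx-20:cx+20]
    if n=="c1": b=b*.5
    g=b.mean(2)[:,16:24].mean(1)
    # dark part: centroid & extents
    bg=np.median(b.mean(2)); dk=np.clip(bg*0.86-b.mean(2),0,None); ys,xs=np.mgrid[0:80,0:40]
    print(n,"bg",round(bg,1),"area",round(dk.sum()/bg,1),"dark cy",round((dk*ys).sum()/dk.sum()+cy-40,2),"cx",round((dk*xs).sum()/dk.sum()+cx-20,2))
    print((g[12:72:2]/bg).round(2).tolist())
    im.append(cv2.resize(np.clip(b*2,0,255).astype('uint8'),(155,500),interpolation=cv2.INTER_CUBIC))
cv2.imwrite("pics/pinall.png",np.hstack(im))
```

```text
c1 bg 76.2 area 206.5 dark cy 374.03 cx 329.62
[1.01, 1.01, 1.0, 1.0, 1.01, 0.98, 0.92, 0.85, 0.82, 0.81, 0.82, 0.82, 0.81, 0.7, 0.5, 0.34, 0.34, 0.35, 0.32, 0.31, 0.31, 0.43, 0.62, 0.83, 0.96, 1.03, 1.02, 1.0, 1.01, 1.01]
s7 bg 92.3 area 131.1 dark cy 390.84 cx 462.77
[1.01, 1.01, 1.01, 1.01, 0.98, 0.93, 0.87, 0.84, 0.83, 0.83, 0.83, 0.82, 0.77, 0.7, 0.64, 0.63, 0.61, 0.58, 0.54, 0.49, 0.54, 0.68, 0.86, 0.96, 1.03, 1.03, 1.02, 1.01, 1.01, 1.01]
s8 bg 91.7 area 222.0 dark cy 411.13 cx 505.05
[1.0, 1.0, 1.01, 1.01, 1.02, 1.0, 0.95, 0.89, 0.85, 0.81, 0.82, 0.82, 0.82, 0.78, 0.72, 0.64, 0.59, 0.53, 0.48, 0.51, 0.6, 0.76, 0.92, 1.02, 1.02, 1.0, 1.02, 1.0, 0.95, 0.87]
s9 bg 91.7 area 217.0 dark cy 410.69 cx 503.92
[1.02, 1.03, 1.03, 1.02, 1.02, 0.99, 0.94, 0.89, 0.85, 0.83, 0.83, 0.83, 0.82, 0.78, 0.73, 0.64, 0.58, 0.52, 0.47, 0.49, 0.57, 0.74, 0.9, 1.03, 1.03, 1.02, 1.02, 1.0, 0.98, 0.92]
s10 bg 91.3 area 224.0 dark cy 411.56 cx 505.87
[1.01, 1.02, 1.01, 1.0, 1.01, 0.99, 0.95, 0.9, 0.85, 0.82, 0.83, 0.84, 0.83, 0.79, 0.73, 0.65, 0.59, 0.53, 0.48, 0.5, 0.58, 0.75, 0.92, 1.04, 1.04, 1.01, 1.03, 0.98, 0.91, 0.8]
```

View pics/pinall.png

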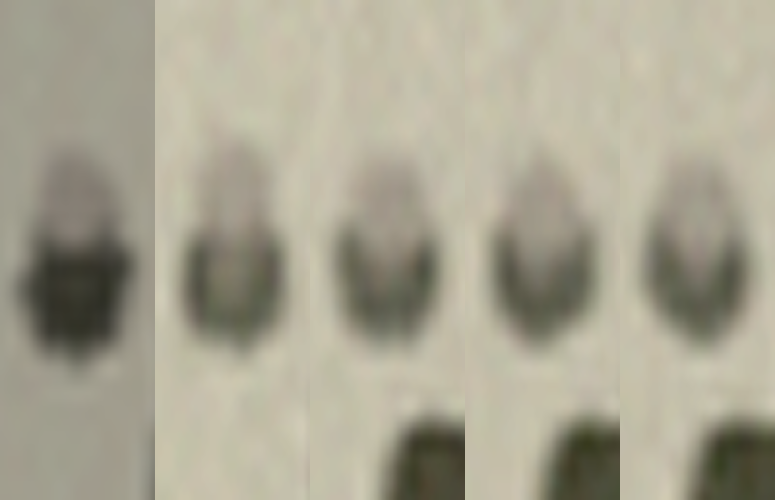

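The profile suggests a drop of 2 to 4 mm, which is too coarse to settle it. The wrist view resolves the plate against the hand at about 2 px/mm: if the ball is locked, the plate shifts in the hand's view when I nudge the knob within its play.

```bash
cat > pe.py <<'E'
from h import *
import sys
def edges(a):
    g=cv2.cvtColor(a,cv2.COLOR_BGR2GRAY).astype(float)[216:226].mean(0)
    g=cv2.GaussianBlur(g[None],(0,0),1)[0]; d=np.gradient(g)
    r=[]
    for c,sg in ((228,1),(405,-1)):
        w=np.clip(sg*d[c-14:c+15],0,None)**2; r.append(float((w*np.arange(c-14,c+15)).sum()/w.sum()))
    return r
if len(sys.argv)>1 and sys.argv[1]!="new": a=cv2.imread(sys.argv[1])
else:
    s=arm.get_state(); a=grab_frame("wrist"); import time; cv2.imwrite("pics/wn_%d.png"%int(s['t']*100),a)
print([round(x,2) for x in edges(a)])
E
python3 pe.py pics/w7.png; python3 pe.py new; python3 st.py
python3 -m handwheel '[[[0,-0.0008,0,0.0003,0],[0,-0.0014,0,0.0003,0],[0,-0.0014,0,0.0003,0],[0,-0.0014,0,0.0003,0]]]' 45 >/dev/null; python3 st.py;python3 pe.py new
python3 -m handwheel '[[[0,-0.0008,0,0.0003,0],[0,-0.0014,0,0.0003,0],[0,-0.0014,0,0.0003,0],[0,-0.0014,0,0.0003,0]]]' 45 >/dev/null; python3 st.py;python3 pe.py new
```

```text
[225.03, 404.12]
[226.6, 405.59]
travel 94.42 mm  fy -2.55 fz 5.23  v 0.001 0.01565748255942828
travel 93.93 mm  fy 2.20 fz 7.55  v 0.001 0.015528450522505788
[226.66, 405.79]
travel 93.50 mm  fy 1.53 fz 7.27  v 0.002 0.015389318479017582
[226.65, 405.8]
```

The plate follows the hand: friction under 5–7 N of press couples them, so the test proves nothing yet. I'll lift about 1.2 mm to remove the press and let the ball centre itself in the play, then test again.

```bash
python3 -m handwheel '[[[0,0.0006,0,-0.0008,0],[0,0.0006,0,-0.0015,0],[0,0.0006,0,-0.0015,0],[0,0.0006,0,-0.0015,0]]]' 45; python3 st.py;python3 pe.py new
python3 -m handwheel '[[[0,0.0006,0,0,0],[0,0.0012,0,0,0],[0,0.0012,0,0,0],[0,0.0012,0,0,0]]]' 45 >/dev/null; python3 st.py;python3 pe.py new
```

```text
t: 16.62
eef_pos: [0.5517, 0.0593, 0.0783]
ee_rot: [3.141, -0.005, 1.762]
force: [-0.5, -0.1, -2.2]
width: 0.0153
travel 94.42 mm  fy -0.01 fz -2.24  v 0.003 0.015273059146943954
[226.54, 404.2]
travel 95.20 mm  fy -4.01 fz -1.89  v 0.002 0.01586284500781579
[225.6, 403.55]
```

```bash
python3 -m handwheel '[[[0,-0.0006,0,0,0],[0,-0.0012,0,0,0],[0,-0.0012,0,0,0],[0,-0.0012,0,0,0]]]' 45 >/dev/null; python3 st.py;python3 pe.py new
python3 -m handwheel '[[[0,-0.0006,0,0,0],[0,-0.0012,0,0,0],[0,-0.0012,0,0,0],[0,-0.0012,0,0,0]]]' 45 >/dev/null; python3 st.py;python3 pe.py new
python3 -m handwheel '[[[0,-0.0006,0,0,0],[0,-0.0012,0,0,0],[0,-0.0012,0,0,0],[0,-0.0012,0,0,0]]]' 45 >/dev/null; python3 st.py;python3 pe.py new
```

```text
travel 94.22 mm  fy -0.26 fz -0.65  v 0.001 0.015874783468537126
[227.59, 405.3]
travel 93.10 mm  fy 0.97 fz -1.15  v 0.003 0.015668347121485876
[229.71, 407.74]
travel 92.04 mm  fy 3.27 fz -0.94  v 0.003 0.015640574171702053
[229.76, 407.85]
```

With the press off, the play shows clearly: 2.2 mm, during which the carriage stays still. I'll feel the rear flank a bit more to bracket the centre.

```bash
python3 -m handwheel '[[[0,-0.0005,0,0,0],[0,-0.0008,0,0,0],[0,-0.0008,0,0,0],[0,-0.0008,0,0,0]]]' 45 >/dev/null; python3 st.py;python3 pe.py new
python3 -m handwheel '[[[0,-0.0005,0,0,0],[0,-0.0008,0,0,0],[0,-0.0008,0,0,0],[0,-0.0008,0,0,0]]]' 45 >/dev/null; python3 st.py;python3 pe.py new
```

```text
travel 91.30 mm  fy 4.34 fz -0.64  v 0.002 0.015554445172908457
[229.79, 407.9]
travel 90.82 mm  fy 5.78 fz -0.59  v 0.002 0.015935296226577095
[229.91, 407.96]
```

```bash
python3 -m handwheel '[[[0,-0.0005,0,0,0],[0,-0.0008,0,0,0],[0,-0.0008,0,0,0],[0,-0.0008,0,0,0]]]' 45 >/dev/null; python3 st.py;python3 pe.py new
python3 - <<'E'
from h import *
a=grab_frame("scene");cv2.imwrite("pics/s11.png",cv2.resize(a[175:315,215:415],None,fx=4,fy=4,interpolation=cv2.INTER_CUBIC))
E
```

```text
travel 90.56 mm  fy 5.77 fz -0.46  v 0.001 0.0156941642452409
[229.86, 407.96]
```

Equal forces on the two flanks (±5.8 N, ±4.2 N) bracket the notch centre at carriage coordinate 94.2–94.4. I'll bring it forward to there, then back into mid-play.

```bash
python3 -m handwheel '[[[0,0.0008,0,0,0],[0,0.0016,0,0,0],[0,0.0024,0,0,0],[0,0.003,0,0,0],[0,0.003,0,0,0],[0,0.003,0,0,0]]]' 45 >/dev/null; python3 st.py;python3 pe.py new
```

```text
travel 93.23 mm  fy -1.81 fz -2.03  v 0.003 0.016014324372340738
[225.65, 403.64]
```

```bash
python3 -m handwheel '[[[0,0.0006,0,0,0],[0,0.0008,0,0,0],[0,0.0008,0,0,0],[0,0.0008,0,0,0]]]' 45 >/dev/null; python3 st.py;python3 pe.py new
python3 -m handwheel '[[[0,0.0005,0,0,0],[0,0.0006,0,0,0],[0,0.0006,0,0,0],[0,0.0006,0,0,0]]]' 45 >/dev/null; python3 st.py;python3 pe.py new
python3 - <<'E'
from h import *
a=grab_frame("scene");cv2.imwrite("pics/s12.png",cv2.resize(a[175:315,215:415],None,fx=4,fy=4,interpolation=cv2.INTER_CUBIC))
im=[]
for n,cx,cy in (("s7",463,386),("s8",500,392),("s10",501,392),("s11",497,392),("s12",500,392)):
    a=cv2.imread(f"pics/{n}.png").astype(float)
    b=a[cy-40:cy+40,cx-20:cx+20]; bg=np.median(b.mean(2))
    g=b.mean(2)[:,14:26].mean(1)/bg
    up=np.interp(-.92,-g[10:40],np.arange(10,40.)); i=[k for k in range(30,70) if g[k]<.75][-1]; dn=i+(.75-g[i])/(g[i+1]-g[i])
    j=[k for k in range(10,50) if g[k]<.92][0]; up=j-1+(g[j-1]-.92)/(g[j-1]-g[j])
    print(n,round(up,2),round(dn,2),"len",round(dn-up,2))
    im.append(cv2.resize(np.clip(b*2,0,255).astype('uint8'),(155,500),interpolation=cv2.INTER_CUBIC))
cv2.imwrite("pics/pinall2.png",np.hstack(im))
E
```

```text
travel 93.91 mm  fy -2.56 fz -2.74  v 0.003 0.015607444696999187
[225.61, 403.51]
travel 94.55 mm  fy -3.26 fz -2.35  v 0.001 0.015968404602439673
[225.61, 403.53]
s7 22.43 54.66 len 32.23
s8 25.23 53.79 len 28.56
s10 25.3 53.71 len 28.42
s11 24.16 53.0 len 28.84
s12 25.17 53.71 len 28.54
```

View pics/pinall2.png

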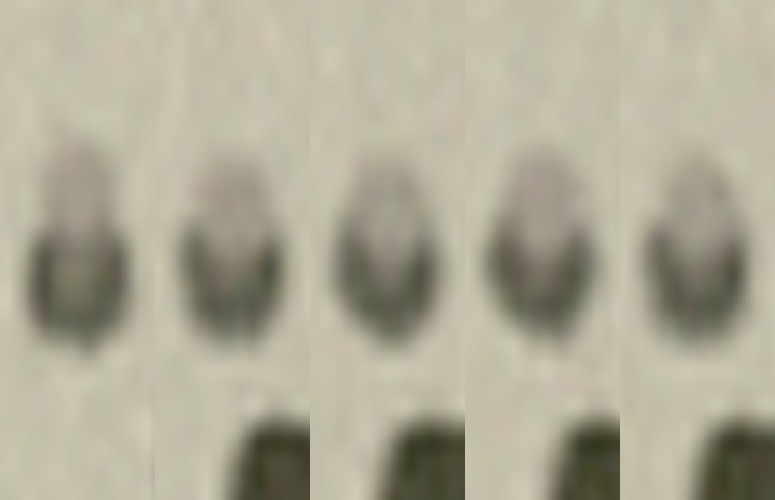

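The pin's apparent length fell from 32.2 on the flat to 28.5 now, which is a drop of about 3.2 mm. The force is down at friction level. I'll back off into mid-play so nothing pushes, settle, and check once more.

```bash
python3 -m handwheel '[[[0,-0.0007,0,0.0003,0],[0,-0.001,0,0.0003,0],[0,-0.001,0,0.0003,0],[0,-0.001,0,0.0003,0],[0,-0.001,0,0.0003,0],[0,-0.001,0,0.0003,0]]]' 45 ; python3 st.py;python3 pe.py new
python3 - <<'E'
from h import *
a=grab_frame("scene");cv2.imwrite("pics/s13.png",cv2.resize(a[175:315,215:415],None,fx=4,fy=4,interpolation=cv2.INTER_CUBIC))
for n,cx,cy in (("s7",463,386),("s13",500,392)):
    a=cv2.imread(f"pics/{n}.png").astype(float)
    b=a[cy-40:cy+40,cx-20:cx+20]; bg=np.median(b.mean(2)); g=b.mean(2)[:,14:26].mean(1)/bg
    i=[k for k in range(30,70) if g[k]<.75][-1]; dn=i+(.75-g[i])/(g[i+1]-g[i])
    j=[k for k in range(10,50) if g[k]<.92][0]; up=j-1+(g[j-1]-.92)/(g[j-1]-g[j]); print(n,dn-up)
a=grab_frame("side");cv2.imwrite("pics/d13.png",a)
E
```

```text
t: 21.27
eef_pos: [0.5518, 0.0585, 0.078]
ee_rot: [3.141, -0.006, 1.761]
force: [-1.2, 0.2, -1.5]
width: 0.016
travel 93.68 mm  fy 0.42 fz -1.47  v 0.001 0.01600113955462082
[227.05, 405.24]
s7 32.231891219891224
s13 28.56510821446139
```

View pics/d13.png

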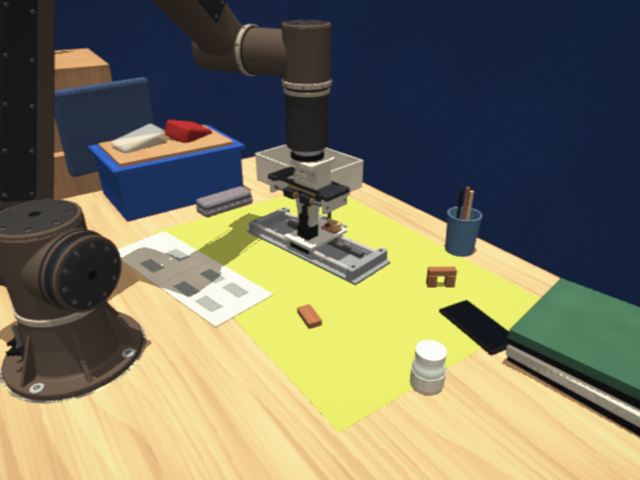

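d13 shows the knob on the carriage and gripped at about (308,225), with the other objects in place. Force along the rail is 0.4 N, and the pin is still down (28.6 against 32.2). Handing in.

```bash
python3 -c "
from station import arm
print(arm.job_done())"; python3 st.py
```

```text
the job is handed in; nothing more can be done
None
the job is handed in; nothing more can be done
```

I put the knob on the carriage's stud, slid the carriage about 94 mm until the ball dropped into the notch, and handed in with the knob still gripped there. Handing in gave no verdict.

**What went wrong on the way:** on the first try I lifted before the fingers had finished closing, so they missed the knob. It had not moved, and the second grasp held.

**Last checks:**
- **Knob on the stud:** the table reaction was 6.7 N when I pushed it down. I later lifted about 1 mm so the ball could centre itself, so by the tool height the underside is roughly 1 mm above the plate (limit 5 mm).
- **Ball in the notch:** I felt it push back on both sides, up to 9.5 N forwards and 5.8 N backwards. I parked midway between, with about 0.4 N left along the rail.
- **Pin height:** in the scene camera it looks about 3 mm lower than on the flat. That is under one camera pixel, so it is less certain than the force.
- **Grip:** commanded at 45 N, with the fingers at 16 mm on the 16 mm bar.
- **Other objects:** they look in place in the final side picture; I did not measure them.

**What disagreed:** while I was still pressing the knob down, the carriage followed my nudges by about 1 mm at only 2 N. That was less resistance than I expected from the notch, so I removed the press and felt for its centre again. The side camera also placed the stud and pin 8–9 mm off along the rail, so I used the wrist and scene cameras instead.

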